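Lock the pump coupling onto the shaft flat

TASK

The drive coupling of the bench tubing pump has come loose on its shaft. Turn the shaft by its hand crank until its flat faces straight up at the setscrew in the coupling hub, then tighten that setscrew firmly, but without overtightening it, with the 10 mm T-handle hex key (the largest in the stand), and hang the key back in its own hole. Touch the screw only with the key, and leave the other keys and the glassware where they are.

Things in the scene. Friction and masses are not known exactly. Their poses are not given: they have to be found in the camera images.
- pump: Fixed pump drive on a white base plate 8 mm thick. Origin: underside, below the shaft axis; z up, y along the level shaft (axis 90 mm high). In y: blue motor +55..+175 (100 wide, 127 high), aluminium hub 36 mm thick +6..+42 with the setscrew on top at y +24, bare shaft with flat -30..+6, white pump head -30..-76 (135 high, barbs to 148), crank arm -88..-100, its handle -104..-164.
- shaft (a joint): Shaft angle in rad about the pump's +y: 0 = the flat faces straight up at the setscrew and the crank arm (same side as the flat) stands straight up; positive = crank leans to the pump's +x. Shaft 16 mm thick, flat 9 mm wide and 1.5 mm deep, seen between hub and pump head. It turns either way (to 3.3 rad) against 0.1 N m of friction and stays where it is left.
- crank_grip (a point): Middle of the crank's black round handle, 16 mm thick, 60 mm long, parallel to the shaft, 55 mm from the shaft axis. It swings with the shaft in the upright plane through the pump's x axis; it has nothing beside or beyond it except the crank arm on its +y end.
- socket (a point): Centre of the open top of the hexagon socket in the setscrew's round head (19 mm across, 14 mm high, standing up 3 mm clear of the hub, top about 125 mm above the bench). Socket 10.7 mm across flats, 10 mm deep, straight down. z up; its x and y turn with the screw: two opposite flats face along its +x and -x. Goes down as the screw tightens.
- pad: Brass pressure pad inside the hub between the setscrew's tip and the shaft, 9 x 24 mm, out of sight; it goes down with the screw and bears on the flat. The screw tightens clockwise seen from above, steep right-hand thread, 8 mm a turn; it runs at some 0.15 N m, bears on the flat after 1.2 to 2.2 rad, then the torque climbs by about 0.3 N m a rad. 0.28 to 0.34 N m is firmly tight, 0.4 too much.
- hex_key: The 10 mm T-handle hex key, the one with the longest handle. Origin: centre of the blade's tip; z up the blade, x along the handle. Hexagon blade 10 mm across flats (two flats face +x and -x) from 3 to 45 mm above a bevelled tip, then a flange 21 mm wide and 5 mm thick, a round neck 14 mm thick to 75 mm, then the handle bar 110 x 16 x 22 mm (75 to 97 mm above the tip). Steel, about 0.3 kg.
- key_stand: Fixed white sheet-metal stand, origin under its centre. Top plate 70 x 200 mm, upper face 50 mm above the bench, three 13 mm square holes through it on its y axis at -64, 0 and +64 mm. The keys hang in them upright, their flanges resting on the plate, the tips 5 mm above the bench, the handles roughly along x. The order of the keys varies.
- key_mid: An 8 mm T-handle hex key, handle 80 mm long; to be left alone. Origin at the tip, as for the 10 mm key.
- key_small: A 6 mm T-handle hex key, handle 55 mm long; to be left alone. Origin at the tip.
- flask: A stoppered glass bulb flask on a cork ring, 80 mm wide, 136 mm high, standing behind the pump; to be left alone. Origin under its centre.
- reagent: An amber glass jar with a white lid, 56 mm wide, 110 mm high, standing behind the pump; to be left alone. Origin under its centre.
Mind the look-alikes: they are no part of the job. Leave any purple or red look-alike of the hex_key alone.

How it is judged:
By the outcome, as a careful person would: the job done as asked, in the order asked, and still so for the second after the job is handed in, with the robot touching nothing.
It also fails if it takes over 72 s, if anything falls off the work surface, if the arm or the gripper's body presses on something with over 40 N, if the wrist force passes 120 N, or if a joint passes its speed limit or range.

ROBOT

A 7-joint arm with a two-finger parallel gripper is mounted at the origin on the work surface. World frame = base frame: x ahead of the robot, y to its left, z up, the work surface at z = 0. Lengths are in m, angles in rad, forces in N, time in s.
With the tool pointing down it reaches from about 0.4 to 0.925 m from the base axis. Payload 4.1 kg.
Tool frame: the origin (TCP) lies midway between the tips of the shut fingers; the grasp point (between the pads) lies 19 mm behind it (arm.hold_point_z is the distance from the TCP to the grasp point, in m); z points along the fingers, y is the line along which they close (so a half turn about z gives the same grasp; the last joint's range is limited). The gripper opens to 85 mm and grips with 20 to 120 N. Pads are 22 mm wide; open, the fingers measure 114 mm over their backs; the gripper's body (76 mm by 85 mm) begins 54 mm behind the grasp point. The pads swing forward as they close: fully open they stand 13 mm farther back than shut.
Start: joints at [1.052, 0.398, 0.045, 1.537, -0.019, 1.207, -0.051], TCP at [0.265, -0.594, 0.207] pointing down, gripper open.
Joint ranges: [-2.82, 2.82], [-0.49, 2.23], [-1.37, 1.46], [0, 2.46], [-1.36, 4.5], [0.23, 2], [-2.94, 2.94]. Speed limits (rad/s): [2.57, 2.57, 3.14, 3.14, 3.14, 3.14, 3.14].

INTERFACE

Orientations are given as a unit quaternion [w, x, y, z].
In Python, from rig import arm gives the robot as it stands. The module is installed in compiled form; this text tells all that it offers.
- The arm moves only by the tool move_arm, never from a script. Its argument "increments" is a list of rows, each a list of 3 entries, a list of its own where there are three numbers: the shift along the tool's x, y, z as a fraction of full scale, then the turn, a rotation vector about the tool's x, y, z as a fraction of full scale, then the closure, from 0 (fully open) to 1 (shut). A call has exactly 8 rows; each row is the pose to reach, as a shift and turn from the pose commanded when the call began, along the tool's axes at that moment, turning the shorter way round; what a row does not reach only later rows make up. Full scale, the value 1, is 1000 mm for a shift and 360 degrees for a turn. A row lasts 1/10 s, in which the tool goes at most 50 mm and 8.59 degrees, less where a joint would pass 70% of its speed; a pose out of reach is approached as far as the arm can. A call with a number of a shift or a turn outside -1 to 1 is refused whole. A call with a gripper value outside its range is refused whole. The fingers move at their own pace and stop on an object; "newtons" is the grip in N (left out, the last holds). Time passes only in rows, so rows that repeat a pose let the fingers close, or fill a call up. It gives the time, the measured TCP pose, the force, the opening and the grip force at its end, in the units of the state.
- arm.sense(): the state, without advancing time (a new reading comes with each control period).
- arm.grab_frame(name): name is "scene" or "top" or "wrist"; returns (picture, depth): 384x512x3 uint8, red, green, blue; 384x512 float32, m along the optical axis (not along the pixel's ray), 0 where there is no reading.
- arm.camera_info(name): a dict with "fx", "fy", "cx", "cy" (pixels), "view" (4x4, takes a point from world to camera coordinates); the wrist camera has in their place "tool_from_camera" (4x4, takes a point from camera to tool coordinates, whose origin is the TCP and whose axes are the flange's). Camera axes: x right, y down, z forward; pixel columns grow to the right and rows downward; lengths in m; the calibration is good to about 2 mm. The wrist camera is an equidistant fisheye: a pixel r from the principal point sees the ray r / f radians off the axis. A picture is of the moment at which its call begins: read the wrist's pose just before it. camera_info takes no time and is no camera call.
- arm.hand_in(): hands the job in; it is judged then, once.
The state is a dict: "time_s": time; "joint_positions": joint angles; "qd": joint speeds; "joint_torque": joint torques, N m; "eef_pos": TCP position; "tool_rot": TCP orientation; "contact_force": force on the tool from outside, world axes, zero at the start; "ft_torque": the same for the moment, N m; "width": finger opening in m; "grip_force": force on a finger pad.
Only numpy, scipy, OpenCV 4.12 (cv2) and the standard library are available. Lean on these libraries where they do the work, as an engineer would, in place of code of your own. Each camera call takes 0.05 s, during which the arm holds its last target. There are 200 camera calls.

## Working session

There is one attempt and no reset: what is moved stays moved. The work goes in short steps, Python scripts to look and compute and a tool call to move; the robot and the scene stay as the last step left them, time stands still between calls to the robot, and variables do not carry over. Pictures are saved under pics/ and viewed, at most 13 in all, crops included, and the job is handed in when it is done.

Besides the shell and the picture viewer there is one more tool, called after "Request:" as name(argument=value, ...), one argument or row to a line, values as JSON. move_arm: Moves the arm, as the interface text tells. Its arguments: {"type":"object","properties":{"increments":{"type":"array"},"newtons":{"type":"number"}},"required":["increments"]}

```bash
mkdir -p pics; python3 - <<'E'
from rig import arm
import cv2,numpy as np
s=arm.sense(); print(s)
ims=[]
for n in("scene","top"):
    p,d=arm.grab_frame(n); np.savez(f'{n}0.npz',p=p,d=d); ims.append(p); ci=arm.camera_info(n); print(n,{k:np.round(v,4).tolist() for k,v in ci.items()})
    cv2.imwrite(f'pics/{n}0.png',cv2.resize(p[...,::-1],(800,600),interpolation=cv2.INTER_CUBIC))
print(arm.camera_info("wrist"),arm.hold_point_z)
E
```

```text
{'time_s': 0.0, 'joint_positions': array([ 1.05200425,  0.39918853,  0.04504517,  1.53783837, -0.01867794,
        1.2068944 , -0.05069903]), 'qd': array([-1.33906501e-03,  3.66457886e-05,  7.61307347e-04,  1.22917795e-04,
       -1.18911755e-03, -1.19793836e-03, -1.67075967e-04]), 'joint_torque': array([-2.76546270e-04, -4.75128758e+01,  1.36455584e+00, -2.54215622e+01,
        1.15028681e-02,  9.77365708e-03, -8.30710263e-06]), 'eef_pos': array([ 0.26465743, -0.59295934,  0.2055845 ]), 'tool_rot': array([-9.13300367e-04,  9.78040547e-01,  2.08412520e-01, -2.75024477e-04]), 'contact_force': array([0.71085806, 0.54960517, 0.34551902]), 'ft_torque': array([-0.01104025, -0.04164678,  0.02238259]), 'grip_force': 0.0, 'width': 0.08545466686058152}
scene {'fx': 408.4114, 'fy': 408.4114, 'cx': 259.1146, 'cy': 190.4548, 'view': [[0.4006, 0.9163, -0.0047, -0.3594], [0.5693, -0.2529, -0.7823, -0.2219], [-0.718, 0.3107, -0.6229, 1.3408], [0.0, 0.0, 0.0, 1.0]]}
top {'fx': 368.386, 'fy': 368.386, 'cx': 252.3814, 'cy': 196.9694, 'view': [[-0.0104, -0.9999, 0.0112, 0.1462], [-0.9974, 0.0096, -0.0718, 0.5819], [0.0717, -0.012, -0.9974, 0.9879], [0.0, 0.0, 0.0, 1.0]]}
{'fx': 297.3186396354542, 'fy': 297.3186396354542, 'cx': 250.52052770300926, 'cy': 196.66431896592158, 'tool_from_camera': array([[-7.76054202e-04, -9.45840538e-01, -3.24630673e-01,
         8.34894614e-02],
       [ 9.99999696e-01, -7.59447791e-04, -1.77855831e-04,
         5.13946578e-05],
       [-7.83167919e-05, -3.24630712e-01,  9.45840840e-01,
        -1.66791904e-01],
       [ 0.00000000e+00,  0.00000000e+00,  0.00000000e+00,
         1.00000000e+00]])} 0.0187
```

View pics/scene0.png

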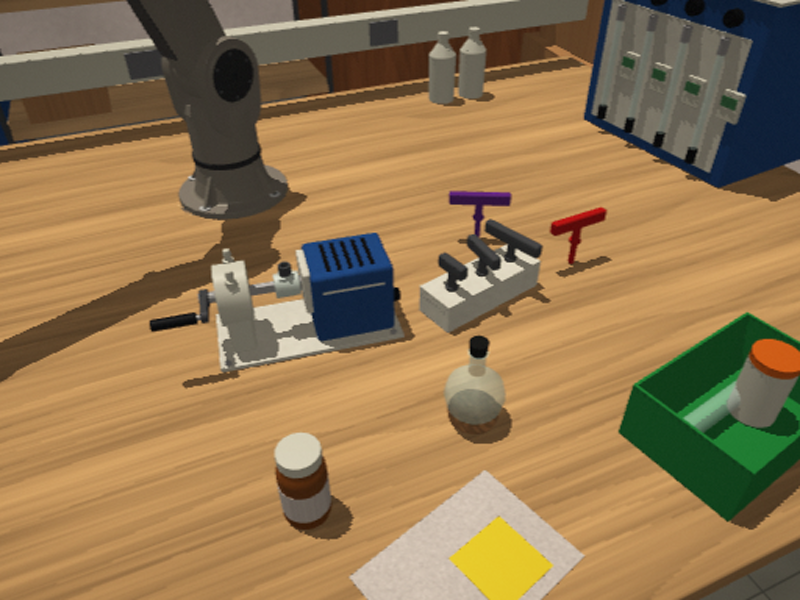

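View pics/top0.png

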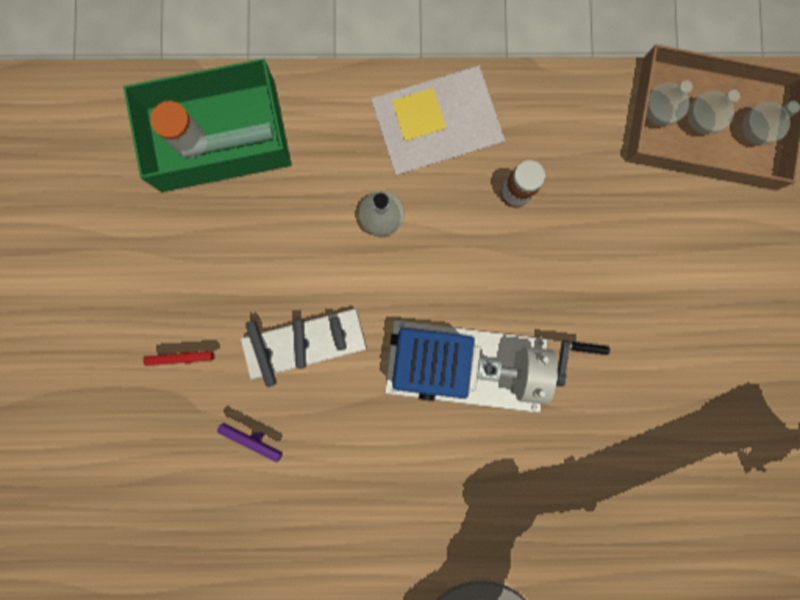

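The scene view shows the pump (blue motor at 350,285; crank handle at 172,323; screw at 285,270) and the stand with the longest key at (513,237). In the top view the setscrew is at about (490,369), the crank handle at (590,349) and the 10 mm key at (262,350), the +y end of the stand.

```bash
cat > h.py <<'E'
import numpy as np,cv2
from rig import arm
def cloud(n,d):
    ci=arm.camera_info(n); v,u=np.mgrid[:384,:512]
    P=np.stack([(u-ci['cx'])/ci['fx']*d,(v-ci['cy'])/ci['fy']*d,d,np.ones_like(d)],-1)
    return (P@np.linalg.inv(ci['view']).T)[...,:3]
def load(n,k=0):
    f=np.load(f'{n}{k}.npz'); return f['p'],f['d'],cloud(n,f['d'])
E
python3 - <<'E'
from h import *
for n in('top','scene'):
    p,d,W=load(n); hsv=cv2.cvtColor(p,cv2.COLOR_RGB2HSV); x,y,z=np.moveaxis(W,-1,0)
    box=lambda a,b,c,e:(x>a)&(x<b)&(y>c)&(y<e)&(d>0)
    print(n,'table z',np.median(z[box(.3,.4,.3,.5)]))
    b=(hsv[...,0]>100)&(hsv[...,0]<125)&(hsv[...,1]>120)&box(.3,.8,-.3,.3)
    t=b&(z>.115)
    print('motor top',t.sum(),np.median(z[t]),cv2.minAreaRect((W[t][:,:2]*1000).astype(np.float32)))
    h=(hsv[...,2]<70)&(z>.015)&box(.4,.8,-.35,-.1)
    print('black crank',h.sum())
    if h.sum():
        Q=W[h]; print(np.round(Q.min(0),3),np.round(Q.max(0),3),np.round(np.median(Q,0),3)); 
        for yy in np.arange(-.34,-.1,.015):
            m=(Q[:,1]>yy)&(Q[:,1]<=yy+.015)
            if m.sum(): print(' y%.3f n%d x %.3f..%.3f med %.3f zmax %.3f zmin %.3f'%(yy,m.sum(),Q[m,0].min(),Q[m,0].max(),np.median(Q[m,0]),Q[m,2].max(),Q[m,2].min()))
    k=(z>.07)&box(.3,.8,.15,.6)&(hsv[...,1]<110)&(hsv[...,2]<130)
    nn,L,st,c=cv2.connectedComponentsWithStats(k.astype(np.uint8))
    for i in range(1,nn):
        if st[i,4]>25: Q=W[L==i]; print('key',st[i],np.round(np.median(Q,0),3),cv2.minAreaRect((Q[Q[:,2]>np.median(Q[:,2])-.01][:,:2]*1000).astype(np.float32)))
    s=(z>.04)&(z<.056)&box(.3,.8,.15,.5)&(hsv[...,1]<60)
    print('stand',s.sum(),cv2.minAreaRect((W[s][:,:2]*1000).astype(np.float32)))
    if n=='top':
        c=p[205:265,300:400]; cv2.imwrite('pics/topcrop.png',cv2.resize(c[...,::-1],(800,480),interpolation=cv2.INTER_CUBIC))
E
```

```text
top table z -0.0004912969095469677
motor top 1514 0.12489130190666037 ((489.92138671875, 83.29108428955078), (116.26112365722656, 97.27884674072266), 82.2362060546875)
black crank 188
[ 0.452 -0.2    0.09 ] [ 0.522 -0.119  0.109] [ 0.509 -0.155  0.104]
 y-0.205 n23 x 0.501..0.514 med 0.506 zmax 0.109 zmin 0.100
 y-0.190 n30 x 0.504..0.514 med 0.509 zmax 0.108 zmin 0.101
 y-0.175 n30 x 0.504..0.516 med 0.511 zmax 0.109 zmin 0.100
 y-0.160 n32 x 0.507..0.522 med 0.513 zmax 0.108 zmin 0.099
 y-0.145 n17 x 0.509..0.522 med 0.519 zmax 0.107 zmin 0.099
 y-0.130 n56 x 0.452..0.522 med 0.487 zmax 0.107 zmin 0.090
key [232 123  17  22 250] [0.741 0.169 0.086] ((745.6334838867188, 169.9886016845703), (35.383544921875, 34.34514617919922), 55.15813064575195)
key [211 202  11  22 139] [0.538 0.233 0.1  ] ((538.923095703125, 233.76751708984375), (53.99358367919922, 15.842190742492676), 14.889988899230957)
key [157 205  20  42 328] [0.509 0.356 0.1  ] ((508.2120666503906, 357.8575134277344), (109.6241683959961, 16.8767147064209), 18.63889503479004)
key [188 204   8  32 224] [0.524 0.295 0.1  ] ((52
[... 972 characters left out ...]
ey [311 141  36  24 378] [0.513 0.358 0.097] ((509.4421081542969, 360.233642578125), (108.59613800048828, 17.717920303344727), 19.652360916137695)
key [299 150  22  23 254] [0.527 0.294 0.099] ((524.1460571289062, 297.870849609375), (82.2616195678711, 16.85476303100586), 3.0685296058654785)
key [281 162  18  18 209] [0.543 0.233 0.098] ((539.7408447265625, 235.2775115966797), (54.29330062866211, 16.017255783081055), 11.214879989624023)
key [300 215  13  15 150] [0.75  0.162 0.136] ((746.4774780273438, 164.1360321044922), (20.598413467407227, 23.934917449951172), 62.47303771972656)
stand 1235 ((596.451416015625, 231.98265075683594), (167.38955688476562, 379.71343994140625), 48.31144714355469)
```

View pics/topcrop.png

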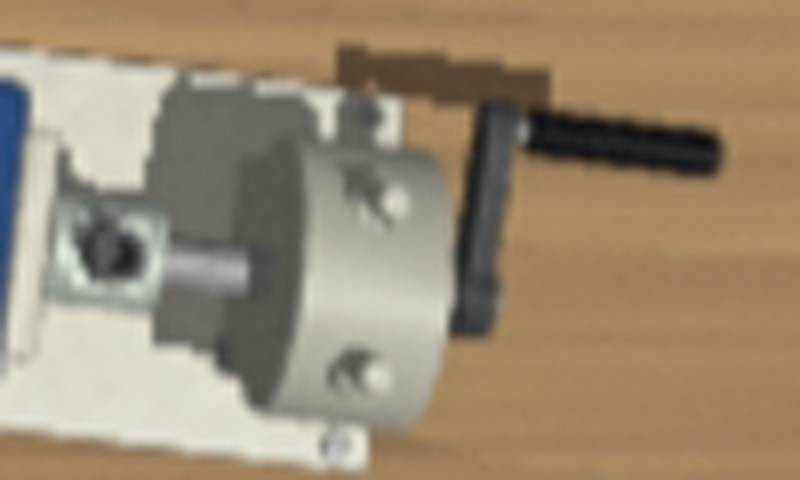

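The crop shows the crank arm leaning to +x and nearly level, the handle at about (625,145), and the black screw head on the hub at about (108,248). The shaft angle comes out near +1.37 rad and the pump yaw near -8°.

```bash
cat >> h.py <<'E'
from scipy.spatial.transform import Rotation as R
def rot(s): q=s['tool_rot']; return R.from_quat(np.r_[q[1:],q[0]])
def down(yaw): # tool x at world yaw (deg), z down
    c,t=np.cos(np.radians(yaw)),np.sin(np.radians(yaw))
    return R.from_matrix(np.array([[c,t,0],[t,-c,0],[0,0,-1.]]))
def plan(pos,yaw):
    s=arm.sense(); r=rot(s); dp=r.inv().apply(np.array(pos)-s['eef_pos']); w=(r.inv()*down(yaw)).as_rotvec(degrees=True)
    print('shift',np.round(dp,4),'turn/360',np.round(w/360,4),'deg',np.round(w,1))
def st():
    s=arm.sense(); x=rot(s).as_matrix()[:,0]
    print('t%.2f'%s['time_s'],'pos',np.round(s['eef_pos']*1000,1),'yaw %.2f'%np.degrees(np.arctan2(x[1],x[0])),'z',np.round(rot(s).as_matrix()[:,2],3),'F',np.round(s['contact_force'],1),'M',np.round(s['ft_torque'],3),'w%.4f g%.0f'%(s['width'],s['grip_force']),'q',np.round(s['joint_positions'],2))
E
python3 -c "
from h import *
st();plan([.512,-.178,.19],82)"
```

```text
t0.10 pos [ 264.7 -593.   205.7] yaw 24.06 z [-0.001  0.002 -1.   ] F [-0.  -0.4  0.6] M [-0.038 -0.033  0.002] w0.0855 g0 q [ 1.05  0.4   0.05  1.54 -0.02  1.21 -0.05]
shift [ 0.395  -0.2781  0.0161] turn/360 [-3.00e-04 -1.00e-04 -1.61e-01] deg [ -0.1  -0.  -57.9]
```

Request:
move_arm(
  increments=[
    [[0.05,-0.035,0.002],[0,0,-0.02],0],
    [[0.1,-0.07,0.004],[0,0,-0.04],0],
    [[0.14,-0.1,0.006],[0,0,-0.06],0],
    [[0.18,-0.127,0.008],[0,0,-0.08],0],
    [[0.22,-0.155,0.01],[0,0,-0.1],0],
    [[0.26,-0.183,0.012],[0,0,-0.12],0],
    [[0.3,-0.211,0.014],[0,0,-0.14],0],
    [[0.34,-0.24,0.015],[0,0,-0.161],0],
  ],
)

```text
time_s: 0.9
eef_pos: [0.4697, -0.2482, 0.1917]
tool_rot: [-0.0, 0.753, 0.658, -0.0]
contact_force: [0.7, -0.2, -0.4]
width: 0.0855
grip_force: 0.0
```

```bash
python3 -c "
from h import *
st();plan([.5115,-.178,.17],82)"
```

```text
t0.90 pos [ 469.7 -248.2  191.7] yaw 82.31 z [-0. -0. -1.] F [ 0.7 -0.2 -0.4] M [ 0.014 -0.057  0.016] w0.0855 g0 q [ 0.68  0.21 -0.31  1.83  0.07  1.11  0.2 ]
shift [0.0751 0.0321 0.0217] turn/360 [-0.0001  0.      0.0009] deg [-0.   0.   0.3]
```

Request:
move_arm(
  increments=[
    [[0.04,0.016,0],[0,0,0],0],
    [[0.075,0.032,0],[0,0,0],0],
    [[0.075,0.032,0.02],[0,0,0],0],
    [[0.075,0.032,0.05],[0,0,0],0],
    [[0.075,0.032,0.08],[0,0,0],0],
    [[0.075,0.032,0.1],[0,0,0],0],
    [[0.075,0.032,0.109],[0,0,0],0],
    [[0.075,0.032,0.109],[0,0,0],0],
  ],
  newtons=20,
)

```text
time_s: 1.7
eef_pos: [0.5103, -0.1799, 0.0818]
tool_rot: [-0.001, 0.755, 0.656, -0.001]
contact_force: [-0.4, -0.6, 0.3]
width: 0.0855
grip_force: 0.0
```

```bash
python3 - <<'E'
from h import *
st()
p,d=arm.grab_frame('scene'); np.savez('scene1.npz',p=p,d=d)
q,_=arm.grab_frame('wrist')
cv2.imwrite('pics/a.png',np.hstack([cv2.resize(p[150:270,60:220][...,::-1],(440,330)),cv2.resize(q[...,::-1],(360,330))[:330]]))
E
```

```text
t1.70 pos [ 510.3 -179.9   81.8] yaw 82.02 z [-0.003  0.001 -1.   ] F [-0.4 -0.6  0.3] M [-0.01  -0.006 -0.081] w0.0855 g0 q [ 0.55  0.35 -0.35  1.92  0.15  0.9  -0.02]
```

View pics/a.png

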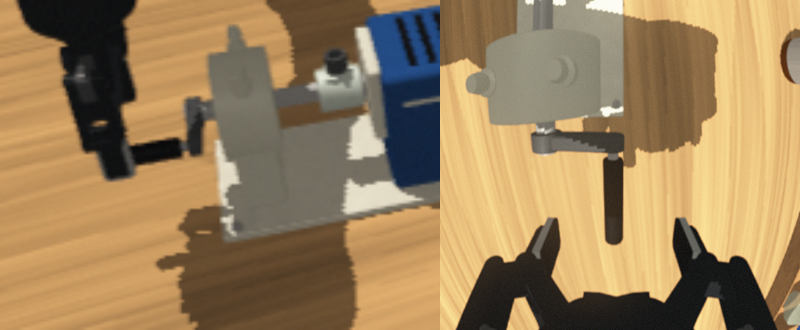

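The wrist view shows the handle (panel 613,200) midway between the fingers (545 and 685), so I am closing on it.

Request:
move_arm(
  increments=[
    [[0,0,0],[0,0,0],0.6],
    [[0,0,0],[0,0,0],0.8],
    [[0,0,0],[0,0,0],1],
    [[0,0,0],[0,0,0],1],
    [[0,0,0],[0,0,0],1],
    [[0,0,0],[0,0,0],1],
    [[0,0,0],[0,0,0],1],
    [[0,0,0],[0,0,0],1],
  ],
  newtons=20,
)

```text
time_s: 2.6
eef_pos: [0.5114, -0.1802, 0.083]
tool_rot: [0.0, 0.755, 0.656, -0.0]
contact_force: [-0.5, 0.3, -0.5]
width: 0.0001
grip_force: 0.0
```

```bash
python3 -c "
from h import *
st()"
```

```text
t2.60 pos [ 511.4 -180.2   83. ] yaw 82.02 z [-0. -0. -1.] F [-0.5  0.3 -0.5] M [-0.006  0.009 -0.027] w0.0001 g0 q [ 0.55  0.35 -0.35  1.92  0.15  0.9  -0.02]
```

```bash
python3 - <<'E'
from h import *
p,d=arm.grab_frame('scene'); np.savez('scene2.npz',p=p,d=d)
q,dw=arm.grab_frame('wrist'); np.savez('wrist2.npz',p=q,d=dw)
t,_=arm.grab_frame('top')
cv2.imwrite('pics/b.png',np.hstack([cv2.resize(p[170:250,70:180][...,::-1],(440,320),interpolation=2),cv2.resize(q[100:370,80:400][...,::-1],(360,320))]))
E
```

```text
(no output)
```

View pics/b.png

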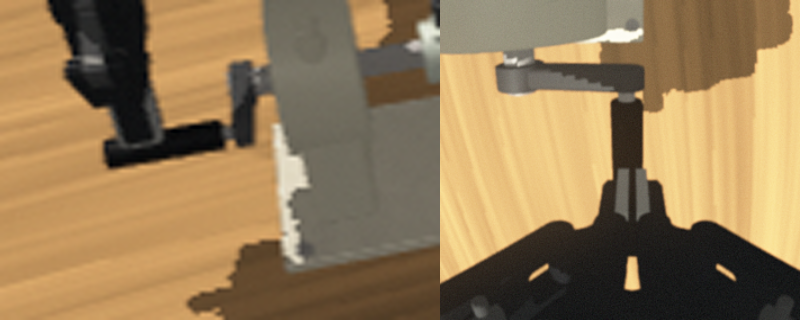

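```bash
python3 - <<'E'
from h import *
for k in(0,1,2):
    p,d,W=load('scene',k); hsv=cv2.cvtColor(p,cv2.COLOR_RGB2HSV); x,y,z=np.moveaxis(W,-1,0)
    for lo,hi in((-.2,-.185),(-.165,-.15),(-.15,-.14)):
        m=(y>lo)&(y<hi)&(x>.42)&(x<.6)&(z>.02)&(z<.16)&(hsv[...,2]<90)
        Q=W[m]; print(k,lo,m.sum(),np.round(np.percentile(Q,[2,50,98],axis=0)*1000,0).tolist())
E
```

```text
0 -0.2 56 [[504.0, -199.0, 98.0], [513.0, -192.0, 106.0], [517.0, -185.0, 110.0]]
0 -0.165 56 [[508.0, -165.0, 96.0], [517.0, -158.0, 106.0], [521.0, -150.0, 110.0]]
0 -0.15 34 [[509.0, -150.0, 98.0], [518.0, -146.0, 106.0], [522.0, -140.0, 109.0]]
1 -0.2 64 [[557.0, -196.0, 125.0], [564.0, -190.0, 141.0], [567.0, -185.0, 153.0]]
1 -0.165 70 [[468.0, -165.0, 98.0], [515.0, -160.0, 108.0], [521.0, -151.0, 157.0]]
1 -0.15 34 [[509.0, -150.0, 97.0], [518.0, -145.0, 106.0], [522.0, -140.0, 110.0]]
2 -0.2 79 [[505.0, -199.0, 99.0], [515.0, -190.0, 108.0], [540.0, -185.0, 158.0]]
2 -0.165 56 [[507.0, -165.0, 97.0], [516.0, -158.0, 106.0], [521.0, -150.0, 110.0]]
2 -0.15 35 [[509.0, -150.0, 97.0], [519.0, -145.0, 105.0], [522.0, -140.0, 110.0]]
```

```bash
python3 - <<'E'
from h import *
p,d,W=load('scene',2); f=np.load('wrist2.npz'); s=arm.sense(); st()
# scene column through the fingertip: crop (140,145)/4+(70,170)
for v in range(186,220,2): print(v,p[v,103].tolist(),np.round(W[v,103]*1000).tolist(),'|',p[v,108].tolist(),np.round(W[v,108]*1000).tolist())
ci=arm.camera_info('wrist'); T=ci['tool_from_camera']
def wpt(u,v):
    a=np.array([u-ci['cx'],v-ci['cy']]); r=np.hypot(*a); th=r/ci['fx']; dr=np.r_[a/r*np.tan(th),1]*f['d'][v,u]
    return rot(s).apply((T@np.r_[dr,1])[:3])+s['eef_pos'],(T@np.r_[dr,1])[:3]
for u,v in((248,200),(248,220),(248,235),(240,255),(256,255),(240,262),(240,275)):
    a,b=wpt(u,v); print(u,v,f['p'][v,u],np.round(a*1000),np.round(b*1000))
E
```

```text
t2.75 pos [ 511.4 -180.2   83. ] yaw 82.02 z [-0. -0. -1.] F [0.6 0.  0. ] M [-0.001  0.01  -0.019] w0.0001 g0 q [ 0.55  0.35 -0.35  1.92  0.15  0.9  -0.02]
186 [16, 17, 18] [547.0, -172.0, 181.0] | [202, 154, 96] [295.0, -171.0, 1.0]
188 [16, 15, 16] [553.0, -173.0, 180.0] | [201, 155, 97] [301.0, -172.0, -1.0]
190 [14, 13, 13] [560.0, -174.0, 181.0] | [179, 139, 94] [315.0, -173.0, 3.0]
192 [15, 15, 16] [556.0, -175.0, 174.0] | [133, 102, 68] [510.0, -168.0, 138.0]
194 [14, 15, 16] [548.0, -176.0, 163.0] | [88, 75, 59] [514.0, -169.0, 136.0]
196 [17, 18, 20] [523.0, -179.0, 140.0] | [77, 76, 73] [519.0, -170.0, 134.0]
198 [18, 18, 18] [525.0, -180.0, 137.0] | [80, 79, 75] [520.0, -171.0, 131.0]
200 [17, 18, 19] [524.0, -181.0, 131.0] | [81, 81, 77] [518.0, -172.0, 124.0]
202 [15, 17, 17] [520.0, -182.0, 123.0] | [60, 59, 57] [521.0, -173.0, 121.0]
204 [17, 17, 18] [524.0, -183.0, 122.0] | [50, 50, 48] [523.0, -174.0, 118.0]
206 [69, 69, 66] [515.0, -185.0, 110.0] | [25, 25, 26] [517.0, -176.0, 108.0]
208 [13, 12, 14] [514.0, -186.0, 104.0] | [10, 12, 12] [515.0, -177.0, 101.0]
210 [24, 20, 15] [515.0, -187.0, 100.0] | [104, 78, 50] [514.0, -178.0, 96.0]
212 [208, 161, 101] [397.0, -196.0, 1.0] | [202, 152, 95] [404.0, -185.0, 3.0]
214 [195, 148, 92] [408.0, -197.0, 4.0] | [202, 154, 96] [409.0, -186.0, 1.0]
216 [200, 152, 96] [413.0, -198.0, 2.0] | [198, 152, 94] [417.0, -187.0, 1.0]
218 [199, 152, 95] [423.0, -198.0, 4.0] | [205, 156, 98] [427.0, -188.0, 3.0]
248 200 [48 39 31] [ 514. -148.  106.] [ 32.  -2. -23.]
248 220 [50 38 29] [ 513. -159.  107.] [ 22.  -2. -24.]
248 235 [49 40 29] [ 512. -168.  106.] [ 12.  -2. -23.]
240 255 [113 107  97] [ 508. -169.  124.] [ 11.  -5. -42.]
256 255 [113 110  99] [ 515. -169.  125.] [ 11.   2. -42.]
240 262 [113 106  98] [ 508. -169.  131.] [ 10.  -5. -48.]
240 275 [109 103  94] [ 508. -169.  142.] [ 11.  -5. -59.]
```

```bash
python3 - <<'E'
from h import *
f=np.load('wrist2.npz'); s=arm.sense()
ci=arm.camera_info('wrist'); T=ci['tool_from_camera']
for u in(226,240,248,256,268):
  for v in range(236,262,3):
    a=np.array([u-ci['cx'],v-ci['cy']]); r=np.hypot(*a); dr=np.r_[a/r*np.tan(r/ci['fx']),1]*f['d'][v,u]
    print(u,v,f['p'][v,u].tolist(),np.round((T@np.r_[dr,1])[:3]*1000).tolist())
q,d=arm.grab_frame('wrist')
cv2.imwrite('pics/c.png',cv2.resize(q[200:300,190:310][...,::-1],(720,600),interpolation=cv2.INTER_CUBIC))
E
```

```text
226 236 [241, 205, 132] [-41.0, -23.0, 84.0]
226 239 [241, 206, 134] [-45.0, -23.0, 84.0]
226 242 [242, 205, 136] [-48.0, -23.0, 83.0]
226 245 [243, 207, 136] [-51.0, -24.0, 84.0]
226 248 [244, 209, 140] [-54.0, -24.0, 83.0]
226 251 [246, 211, 143] [-58.0, -24.0, 84.0]
226 254 [167, 127, 80] [6.0, -13.0, -33.0]
226 257 [51, 42, 32] [7.0, -13.0, -37.0]
226 260 [53, 46, 34] [7.0, -12.0, -40.0]
240 236 [54, 43, 31] [11.0, -6.0, -22.0]
240 239 [50, 37, 27] [10.0, -6.0, -23.0]
240 242 [80, 74, 61] [8.0, -6.0, -23.0]
240 245 [111, 108, 95] [11.0, -6.0, -32.0]
240 248 [112, 104, 96] [10.0, -6.0, -33.0]
240 251 [111, 107, 96] [11.0, -5.0, -39.0]
240 254 [114, 108, 99] [11.0, -5.0, -41.0]
240 257 [109, 104, 92] [11.0, -5.0, -44.0]
240 260 [111, 108, 98] [11.0, -5.0, -47.0]
248 236 [49, 42, 28] [12.0, -2.0, -23.0]
248 239 [50, 40, 30] [10.0, -2.0, -23.0]
248 242 [65, 53, 46] [8.0, -2.0, -23.0]
248 245 [63, 55, 43] [11.0, -2.0, -31.0]
248 248 [63, 56, 47] [11.0, -2.0, -34.0]
248 251 [65, 56, 48] [10.0, -2.0, -37.0]
248 254 [60, 54, 42] [11.0, -2.0, -41.0]
248 257 [56, 50, 42] [11.0, -1.0, -44.0]
248 260 [56, 50, 43] [11.0, -1.0, -46.0]
256 236 [54, 39, 32] [11.0, 3.0, -22.0]
256 239 [50, 38, 26] [9.0, 3.0, -22.0]
256 242 [84, 78, 70] [7.0, 3.0, -22.0]
256 245 [108, 104, 95] [10.0, 3.0, -31.0]
256 248 [109, 105, 92] [11.0, 2.0, -35.0]
256 251 [110, 106, 95] [11.0, 2.0, -38.0]
256 254 [105, 102, 92] [11.0, 2.0, -41.0]
256 257 [111, 107, 96] [11.0, 2.0, -44.0]
256 260 [105, 103, 95] [12.0, 2.0, -49.0]
268 236 [238, 198, 129] [-41.0, 16.0, 82.0]
268 239 [239, 200, 132] [-45.0, 16.0, 84.0]
268 242 [239, 202, 134] [-48.0, 16.0, 84.0]
268 245 [241, 207, 139] [-51.0, 16.0, 83.0]
268 248 [241, 206, 135] [-55.0, 16.0, 84.0]
268 251 [203, 158, 100] [7.0, 9.0, -30.0]
268 254 [39, 35, 26] [7.0, 9.0, -35.0]
268 257 [51, 40, 27] [7.0, 9.0, -37.0]
268 260 [46, 41, 34] [7.0, 8.0, -39.0]
```

View pics/c.png

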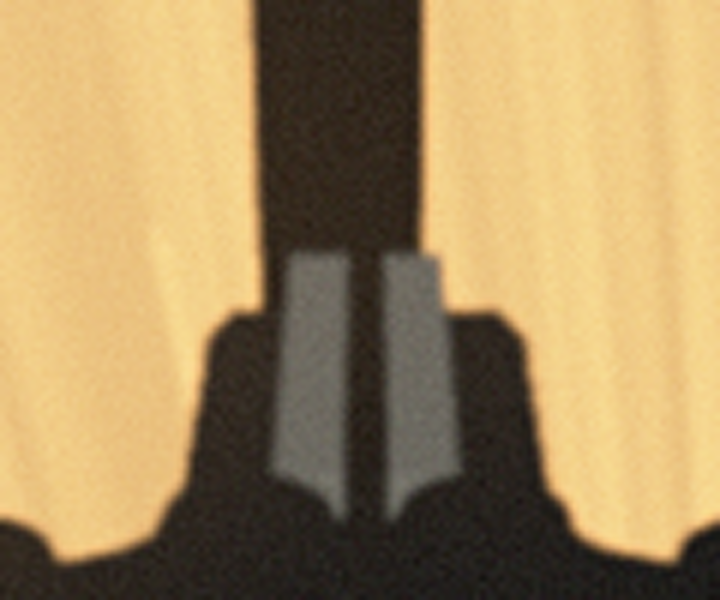

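The fingertips appear about 27 mm behind the stated TCP, resting above the handle. I am raising the tool and measuring again to see whether this offset is fixed.

Request:
move_arm(
  increments=[
    [[0,0,-0.02],[0,0,0],1],
    [[0,0,-0.04],[0,0,0],1],
    [[0,0,-0.04],[0,0,0],1],
    [[0,0,-0.04],[0,0,0],1],
    [[0,0,-0.04],[0,0,0],1],
    [[0,0,-0.04],[0,0,0],1],
    [[0,0,-0.04],[0,0,0],1],
    [[0,0,-0.04],[0,0,0],1],
  ],
)

```text
time_s: 3.6
eef_pos: [0.5111, -0.1801, 0.1226]
tool_rot: [-0.0, 0.755, 0.656, -0.0]
contact_force: [0.2, -0.3, 0.4]
width: -0.0
grip_force: 0.0
```

```bash
cat >> h.py <<'E'
def wcloud(s,d):
    ci=arm.camera_info('wrist'); v,u=np.mgrid[:384,:512].astype(float); a=u-ci['cx'];b=v-ci['cy']; r=np.hypot(a,b)+1e-9
    k=np.tan(np.minimum(r/ci['fx'],1.5))/r
    P=np.stack([a*k*d,b*k*d,d,np.ones_like(d)],-1)@ci['tool_from_camera'].T
    return P[...,:3], rot(s).apply(P[...,:3].reshape(-1,3)).reshape(384,512,3)+s['eef_pos']
E
python3 - <<'E'
from h import *
s=arm.sense(); st(); q,d=arm.grab_frame('wrist'); P,W=wcloud(s,d)
m=(abs(P[...,1])<12)&(abs(P[...,0])<14)&(d>0)&(P[...,2]>-60)
h=np.histogram(P[m][:,2]*1000,bins=np.arange(-60,130,5)); print([(int(b),int(n)) for n,b in zip(*h) if n])
for v in range(225,262,3): print(v,q[v,241].tolist(),np.round(P[v,241]*1000).tolist())
E
```

```text
t3.60 pos [ 511.1 -180.1  122.6] yaw 82.02 z [-0.001  0.    -1.   ] F [ 0.2 -0.3  0.4] M [-0.014  0.003 -0.035] w-0.0000 g0 q [ 0.56  0.3  -0.36  1.88  0.13  0.98  0.01]
[(-60, 228), (-55, 361), (-50, 305), (-45, 293), (-40, 256), (-35, 211), (-30, 234), (-25, 457), (-20, 161), (-15, 3330), (-10, 3202), (-5, 1012), (0, 810), (5, 579), (10, 489), (15, 2833), (20, 1587), (25, 1268), (30, 377), (35, 134), (40, 172), (45, 201), (50, 232), (55, 257), (60, 322), (65, 298), (70, 775), (75, 720), (80, 724), (85, 741), (90, 671), (95, 645), (100, 605), (105, 580), (110, 3851), (115, 5395), (120, 131554)]
225 [66, 57, 41] [0.0, -7.0, 17.0]
228 [59, 50, 39] [-2.0, -7.0, 17.0]
231 [55, 45, 34] [-4.0, -7.0, 16.0]
234 [55, 47, 34] [-7.0, -7.0, 17.0]
237 [52, 41, 31] [-9.0, -7.0, 17.0]
240 [62, 54, 43] [-12.0, -7.0, 17.0]
243 [105, 98, 85] [11.0, -5.0, -29.0]
246 [105, 99, 91] [11.0, -5.0, -33.0]
249 [107, 100, 91] [10.0, -5.0, -35.0]
252 [108, 103, 93] [11.0, -5.0, -39.0]
255 [105, 100, 91] [11.0, -5.0, -42.0]
258 [107, 103, 91] [11.0, -5.0, -45.0]
261 [104, 99, 91] [11.0, -5.0, -47.0]
```

The offset is fixed: the fingertips sit 27 mm behind the reported TCP, so the grasp point is at tool z ≈ -46 mm. I am opening, shifting 2 mm sideways and descending by the right amount.

Request:
move_arm(
  increments=[
    [[0,-0.002,0],[0,0,0],0],
    [[0,-0.002,0],[0,0,0],0],
    [[0,-0.002,0],[0,0,0],0],
    [[0,-0.002,0.02],[0,0,0],0],
    [[0,-0.002,0.04],[0,0,0],0],
    [[0,-0.002,0.06],[0,0,0],0],
    [[0,-0.002,0.073],[0,0,0],0],
    [[0,-0.002,0.073],[0,0,0],0],
  ],
)

```text
time_s: 4.45
eef_pos: [0.5079, -0.1795, 0.0483]
tool_rot: [-0.002, 0.755, 0.656, -0.001]
contact_force: [-0.7, -0.0, 0.2]
width: 0.0854
grip_force: 0.0
```

Request:
move_arm(
  increments=[
    [[0,0,0],[0,0,0],0.5],
    [[0,0,0],[0,0,0],0.8],
    [[0,0,0],[0,0,0],1],
    [[0,0,0],[0,0,0],1],
    [[0,0,0],[0,0,0],1],
    [[0,0,0],[0,0,0],1],
    [[0,0,0],[0,0,0],1],
    [[0,0,0],[0,0,0],1],
  ],
  newtons=20,
)

```text
time_s: 5.25
eef_pos: [0.5091, -0.18, 0.0501]
tool_rot: [-0.0, 0.755, 0.656, -0.0]
contact_force: [-2.0, 0.8, 2.1]
width: 0.0152
grip_force: 21.2
```

```bash
python3 - <<'E'
from h import *
s=arm.sense(); st(); q,d=arm.grab_frame('wrist'); P,W=wcloud(s,d)
for v in range(190,262,6): print(v,q[v,248].tolist(),np.round(P[v,248]*1000).tolist(),np.round(W[v,248]*1000).tolist())
E
```

```text
t5.25 pos [ 509.1 -180.    50.1] yaw 82.02 z [-0.001 -0.    -1.   ] F [-2.   0.8  2.1] M [0.041 0.376 0.078] w0.0152 g21 q [ 0.54  0.39 -0.34  1.95  0.17  0.83 -0.03]
190 [78, 70, 62] [48.0, -1.0, -56.0] [515.0, -132.0, 106.0]
196 [76, 70, 58] [46.0, -1.0, -57.0] [514.0, -134.0, 107.0]
202 [137, 131, 120] [42.0, -1.0, -52.0] [514.0, -138.0, 102.0]
208 [115, 109, 99] [39.0, -1.0, -52.0] [513.0, -141.0, 102.0]
214 [57, 40, 29] [38.0, -1.0, -56.0] [513.0, -142.0, 106.0]
220 [56, 38, 31] [35.0, -1.0, -56.0] [513.0, -145.0, 106.0]
226 [50, 33, 25] [33.0, -1.0, -55.0] [512.0, -147.0, 106.0]
232 [56, 38, 30] [30.0, -1.0, -57.0] [512.0, -150.0, 107.0]
238 [56, 42, 35] [27.0, -1.0, -56.0] [512.0, -153.0, 106.0]
244 [56, 42, 34] [25.0, -1.0, -57.0] [511.0, -155.0, 107.0]
250 [49, 34, 23] [22.0, -1.0, -56.0] [511.0, -158.0, 106.0]
256 [47, 35, 28] [18.0, -1.0, -55.0] [510.0, -162.0, 105.0]
```

Request:
move_arm(
  increments=[
    [[0,-0.0022,-0.0093],[0,0,0],1],
    [[0,-0.0062,-0.0184],[0,0,0],1],
    [[0,-0.0117,-0.0266],[0,0,0],1],
    [[0,-0.0186,-0.0337],[0,0,0],1],
    [[0,-0.0266,-0.0395],[0,0,0],1],
    [[0,-0.0355,-0.0437],[0,0,0],1],
    [[0,-0.0451,-0.0462],[0,0,0],1],
    [[0,-0.0544,-0.047],[0,0,0],1],
  ],
)

```text
time_s: 6.1
eef_pos: [0.4636, -0.174, 0.1026]
tool_rot: [0.008, 0.754, 0.656, 0.005]
contact_force: [7.7, -1.8, 6.5]
width: 0.0152
grip_force: 20.1
```

Request:
move_arm(
  increments=[
    [[0,0,0],[0,0,0],1],
    [[0,0,0],[0,0,0],1],
    [[0,0,0],[0,0,0],1],
    [[0,0,0],[0,0,0],1],
    [[0,0,0],[0,0,0],1],
    [[0,0,0],[0,0,0],1],
    [[0,0,0],[0,0,0],1],
    [[0,0,0],[0,0,0],1],
  ],
)

```text
time_s: 6.9
eef_pos: [0.4609, -0.1737, 0.1023]
tool_rot: [0.005, 0.755, 0.656, 0.003]
contact_force: [1.7, -1.2, 14.7]
width: 0.0154
grip_force: 21.1
```

```bash
python3 - <<'E'
from h import *
s=arm.sense(); st(); print('along pump x from start', (s['eef_pos'][:2]-[.5091,-.18])@[.990,-.139])
q,d=arm.grab_frame('wrist'); P,W=wcloud(s,d); np.savez('wrist3.npz',p=q,d=d)
cv2.imwrite('pics/d.png',q[...,::-1])
E
```

```text
t6.90 pos [ 460.9 -173.7  102.3] yaw 82.02 z [ 0.012 -0.004 -1.   ] F [ 1.7 -1.2 14.7] M [-0.187 -0.582  0.048] w0.0154 g21 q [ 0.59  0.24 -0.36  2.02  0.11  0.89  0.03]
along pump x from start -0.04860444254976401
```

View pics/d.png

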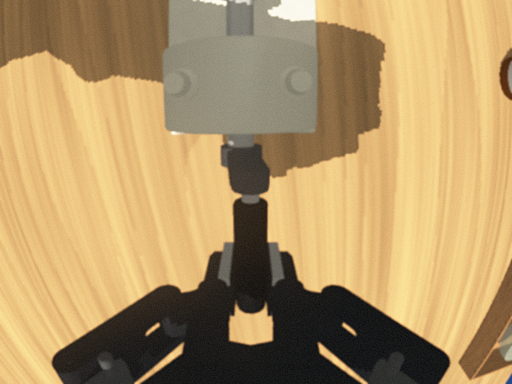

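The crank stands almost up (arm at 245,165, handle at 250,250) but it lags about 6 mm, with the handle's friction pulling the pads up. I am opening to unload the pads, then regripping, which centres the handle at the commanded x.

Request:
move_arm(
  increments=[
    [[0,0,0],[0,0,0],0.5],
    [[0,0,0],[0,0,0],0.5],
    [[0,0,0],[0,0,0],0.5],
    [[0,0,0],[0,0,0],0.5],
    [[0,0,0],[0,0,0],0.5],
    [[0,0,0],[0,0,0],0.5],
    [[0,0,0],[0,0,0],0.5],
    [[0,0,0],[0,0,0],0.5],
  ],
)

```text
time_s: 7.75
eef_pos: [0.4555, -0.1723, 0.0969]
tool_rot: [-0.0, 0.755, 0.656, -0.0]
contact_force: [-0.1, -0.3, -0.7]
width: 0.0427
grip_force: 0.0
```

```bash
python3 - <<'E'
from h import *
s=arm.sense(); st(); print('along pump x from start', (s['eef_pos'][:2]-[.5091,-.18])@[.990,-.139])
q,d=arm.grab_frame('wrist'); P,W=wcloud(s,d); np.savez('wrist4.npz',p=q,d=d)
p,ds=arm.grab_frame('scene'); np.savez('scene4.npz',p=p,d=ds)
p,ds=arm.grab_frame('top'); np.savez('top4.npz',p=p,d=ds)
hsv=cv2.cvtColor(q,cv2.COLOR_RGB2HSV)
# pump-frame coords with guessed yaw -8, tool frame: x_t=pump y, y_t=pump x. handle rows between
for v in list(range(140,260,6)):
    row=np.where(hsv[v,:,2]<75)[0]; row=row[(row>205)&(row<290)]
    if len(row): 
        g=P[v,row]; g=g[g[:,2]<.02]; 
        if len(g)>3: print(v,len(g),'y %.1f..%.1f z %.1f x %.1f'%(g[:,1].min()*1e3,g[:,1].max()*1e3,g[:,2].min()*1e3,np.median(g[:,0])*1e3))
m=(q.min(-1)>120)&(abs(W[...,2]-.008)<.006)  # base plate
# shaft behind head
for v in (4,10,16,22,28): print(v,[(u,q[v,u].tolist(),np.round(P[v,u]*1000).tolist()) for u in (226,232,238,244,250)])
E
```

```text
t7.75 pos [ 455.5 -172.3   96.9] yaw 82.02 z [-0.  0. -1.] F [-0.1 -0.3 -0.7] M [0.011 0.008 0.001] w0.0427 g0 q [ 0.59  0.24 -0.36  2.03  0.11  0.89  0.03]
along pump x from start -0.054100905401774826
152 30 y -5.5..11.0 z -5.6 x 54.0
158 35 y -8.0..9.6 z -22.7 x 53.9
164 37 y -6.9..10.0 z -35.7 x 53.9
170 41 y -5.4..11.6 z -166.8 x 53.8
176 41 y -4.7..11.5 z -56.1 x 53.5
182 40 y -4.3..11.6 z -56.6 x 51.2
188 38 y -3.8..11.7 z -56.0 x 48.7
194 35 y -2.5..11.4 z -56.1 x 46.2
206 14 y -2.2..11.1 z -49.6 x 38.8
212 34 y -2.6..11.2 z -55.6 x 38.1
218 34 y -2.6..11.5 z -55.8 x 35.6
224 33 y -2.6..10.9 z -55.9 x 33.0
230 33 y -2.7..11.1 z -55.7 x 30.2
236 33 y -2.7..11.2 z -55.7 x 27.2
242 33 y -2.7..11.4 z -55.7 x 24.5
248 36 y -23.1..10.9 z -56.2 x 21.6
254 36 y -22.1..11.1 z -55.6 x 18.2
4 [(226, [240, 235, 211], [168.0, -21.0, 90.0]), (232, [253, 252, 243], [168.0, -16.0, 89.0]), (238, [125, 121, 113], [139.0, -7.0, 2.0]), (244, [136, 134, 124], [138.0, -4.0, 0.0]), (250, [164, 163, 151], [139.0, -0.0, 2.0])]
10 [(226, [167, 161, 141], [162.0, -21.0, 89.0]), (232, [162, 154, 137], [162.0, -16.0, 89.0]), (238, [131, 127, 116], [136.0, -7.0, 4.0]), (244, [136, 131, 122], [135.0, -4.0, 1.0]), (250, [132, 128, 118], [135.0, -0.0, 2.0])]
16 [(226, [157, 149, 131], [157.0, -21.0, 90.0]), (232, [155, 150, 132], [157.0, -16.0, 90.0]), (238, [119, 116, 108], [132.0, -7.0, 2.0]), (244, [135, 132, 121], [131.0, -4.0, 1.0]), (250, [132, 129, 120], [131.0, -0.0, -0.0])]
22 [(226, [162, 156, 134], [151.0, -21.0, 89.0]), (232, [161, 153, 134], [151.0, -16.0, 89.0]), (238, [127, 125, 112], [128.0, -7.0, 2.0]), (244, [130, 126, 117], [128.0, -4.0, 1.0]), (250, [134, 128, 120], [127.0, -0.0, 0.0])]
28 [(226, [156, 151, 132], [146.0, -21.0, 90.0]), (232, [162, 160, 139], [145.0, -16.0, 89.0]), (238, [125, 121, 111], [125.0, -7.0, 4.0]), (244, [131, 131, 120], [124.0, -4.0, 1.0]), (250, [128, 125, 120], [124.0, -0.0, 1.0])]
```

```bash
python3 - <<'E'
from h import *
f=np.load('wrist4.npz');q,d=f['p'],f['d'];P,W=wcloud(arm.sense(),d)
for v in range(1,36,4):
    g=[u for u in range(215,275) if -.02<P[v,u,2]<.012]
    print(v,g[0],g[-1],'x %.0f edges y %.1f %.1f mid %.1f ztop %.1f'%(P[v,g[len(g)//2],0]*1e3,P[v,g[0],1]*1e3,P[v,g[-1],1]*1e3,500*(P[v,g[0],1]+P[v,g[-1],1]),min(P[v,u,2] for u in g)*1e3),[int(q[v,u].mean()) for u in range(g[0],g[-1]+1,2)])
# pump head, symmetric about axis (width in y)
for v in (90,100,110,120):
    g=[u for u in range(130,350) if P[v,u,2]<.03 and .06<P[v,u,0]<.13]
    print('head',v,g[0],g[-1],np.round([P[v,g[0],1]*1e3,P[v,g[-1],1]*1e3,P[v,g[0],2]*1e3,P[v,g[-1],2]*1e3]), 500*(P[v,g[0],1]+P[v,g[-1],1]))
E
```

```text
1 236 262 x 140 edges y -8.4 6.4 mid -1.0 ztop -0.3 [143, 143, 199, 195, 188, 166, 179, 222, 225, 222, 220, 210, 173, 133]
5 236 262 x 138 edges y -8.3 6.3 mid -1.0 ztop -1.1 [141, 118, 128, 134, 131, 136, 130, 129, 129, 127, 154, 205, 163, 133]
9 235 262 x 136 edges y -8.9 6.3 mid -1.3 ztop 0.1 [127, 117, 123, 124, 133, 135, 132, 128, 133, 131, 132, 128, 119, 116]
13 235 262 x 133 edges y -9.0 6.3 mid -1.3 ztop 0.1 [133, 118, 119, 128, 137, 126, 132, 125, 124, 128, 130, 123, 120, 113]
17 235 262 x 130 edges y -8.9 6.3 mid -1.3 ztop -0.3 [127, 117, 120, 125, 134, 132, 129, 131, 126, 129, 127, 125, 120, 116]
21 235 262 x 128 edges y -9.0 6.3 mid -1.3 ztop -0.0 [126, 114, 120, 124, 128, 128, 129, 128, 127, 132, 128, 124, 122, 114]
25 235 262 x 126 edges y -9.0 6.2 mid -1.4 ztop 0.1 [132, 120, 119, 127, 128, 128, 127, 127, 127, 125, 127, 121, 123, 111]
29 235 262 x 124 edges y -9.0 6.2 mid -1.4 ztop -0.1 [131, 113, 114, 128, 129, 129, 127, 128, 126, 126, 129, 128, 117, 109]
33 236 263 x 121 edges y -8.3 6.8 mid -0.7 ztop -0.0 [116, 126, 128, 128, 132, 129, 132, 132, 129, 128, 128, 126, 118, 122]
head 90 156 328 [  -0.   41. -167.   -9.] 20.291905806205573
head 100 171 328 [-43.  42.  -7.  -4.] -0.34614827404117265
head 110 171 328 [-43.  42.  -7.  -5.] -0.6456808025608468
head 120 147 327 [  -0.   42. -167.   -6.] 20.641308512351475
```

The axis lies at tool y ≈ -1.0 mm and the handle at +4.4 mm. Closing with the tool shifted -1 mm should centre the crank.

Request:
move_arm(
  increments=[
    [[0,-0.001,0],[0,0,0],0.5],
    [[0,-0.001,0],[0,0,0],0.7],
    [[0,-0.001,0],[0,0,0],0.9],
    [[0,-0.001,0],[0,0,0],1],
    [[0,-0.001,0],[0,0,0],1],
    [[0,-0.001,0],[0,0,0],1],
    [[0,-0.001,0],[0,0,0],1],
    [[0,-0.001,0],[0,0,0],1],
  ],
)

```text
time_s: 8.7
eef_pos: [0.4557, -0.1725, 0.0976]
tool_rot: [0.001, 0.755, 0.656, 0.001]
contact_force: [4.1, -0.7, 3.7]
width: 0.0152
grip_force: 20.7
```

```bash
cat > crank.py <<'E'
from h import *
s=arm.sense(); st(); q,d=arm.grab_frame('wrist'); P,W=wcloud(s,d); V=cv2.cvtColor(q,cv2.COLOR_RGB2HSV)[...,2]
def mid(v,sel,lo,hi):
    g=[u for u in range(lo,hi) if sel(v,u)]; return 500*(P[v,g[0],1]+P[v,g[-1],1]) if g else np.nan
x0=lambda rows,sel,lo,hi: np.round(np.nanmedian([mid(v,sel,lo,hi) for v in rows]),2)
print('handle',x0(range(212,240,2),lambda v,u:V[v,u]<75 and P[v,u,2]<0,225,275),'shaft',x0(range(8,30,2),lambda v,u:-.02<P[v,u,2]<.012,215,275),'head',x0(range(98,116,2),lambda v,u:P[v,u,2]<.03 and .06<P[v,u,0]<.13,130,350))
E
python3 crank.py
```

```text
t8.70 pos [ 455.7 -172.5   97.6] yaw 82.02 z [ 0.002 -0.001 -1.   ] F [ 4.1 -0.7  3.7] M [-0.132 -0.724  0.053] w0.0152 g21 q [ 0.59  0.24 -0.36  2.03  0.11  0.88  0.03]
handle -0.28 shaft -1.29 head -0.9
```

Request:
move_arm(
  increments=[
    [[0,-0.0013,0],[0,0,0],1],
    [[0,-0.0013,0],[0,0,0],1],
    [[0,-0.0013,0],[0,0,0],1],
    [[0,-0.0013,0],[0,0,0],1],
    [[0,-0.0013,0],[0,0,0],0.5],
    [[0,-0.0013,0],[0,0,0],0.5],
    [[0,-0.0013,0],[0,0,0],0.5],
    [[0,-0.0013,0],[0,0,0],0.5],
  ],
)

```text
time_s: 9.55
eef_pos: [0.4519, -0.1718, 0.0963]
tool_rot: [-0.001, 0.755, 0.656, -0.001]
contact_force: [0.2, 0.1, -1.3]
width: 0.0426
grip_force: 0.0
```

```bash
python3 crank.py
```

```text
t9.55 pos [ 451.9 -171.8   96.3] yaw 82.01 z [-0.003  0.001 -1.   ] F [ 0.2  0.1 -1.3] M [-0.024 -0.007  0.008] w0.0426 g0 q [ 0.59  0.24 -0.36  2.04  0.11  0.89  0.03]
handle 2.05 shaft 2.35 head 2.99
```

The crank is upright within about 0.015 rad. I am lifting off and going to look down at the screw with the yaw already turned for the key.

Request:
move_arm(
  increments=[
    [[0,0,-0.04],[0,0,0],0.5],
    [[0,0,-0.08],[0,0,0],0.5],
    [[0.04,0.01,-0.1],[0,0,-0.02],0.5],
    [[0.08,0.03,-0.1],[0,0,-0.043],0.5],
    [[0.12,0.04,-0.1],[0,0,-0.066],0.5],
    [[0.15,0.04,-0.1],[0,0,-0.089],0.5],
    [[0.18,0.034,-0.1],[0,0,-0.112],0.5],
    [[0.182,0.034,-0.1],[0,0,-0.135],0.5],
  ],
)

```text
time_s: 10.4
eef_pos: [0.5116, 0.009, 0.1971]
tool_rot: [-0.001, 0.411, 0.911, 0.001]
contact_force: [0.8, -0.9, -0.5]
width: 0.0427
grip_force: 0.0
```

```bash
python3 -c "
from h import *
st();plan([.511,.003,.125],198)"
```

```text
t10.40 pos [511.6   9.  197.1] yaw 131.40 z [-0.001  0.002 -1.   ] F [ 0.8 -0.9 -0.5] M [-0.059 -0.056  0.024] w0.0427 g0 q [ 0.43  0.19 -0.6   1.86  0.12  1.12  0.51]
shift [-0.0043 -0.0045  0.072 ] turn/360 [ 0.0003 -0.0002 -0.185 ] deg [  0.1  -0.1 -66.6]
```

Request:
move_arm(
  increments=[
    [[-0.004,-0.0045,0.01],[0,0,-0.0235],0.5],
    [[-0.004,-0.0045,0.02],[0,0,-0.047],0.5],
    [[-0.004,-0.0045,0.03],[0,0,-0.07],0.5],
    [[-0.004,-0.0045,0.04],[0,0,-0.094],0.5],
    [[-0.004,-0.0045,0.05],[0,0,-0.117],0.5],
    [[-0.004,-0.0045,0.06],[0,0,-0.14],0.5],
    [[-0.004,-0.0045,0.07],[0,0,-0.163],0.5],
    [[-0.004,-0.0045,0.072],[0,0,-0.185],0.5],
  ],
)

```text
time_s: 11.2
eef_pos: [0.51, -0.0028, 0.1236]
tool_rot: [-0.002, -0.153, 0.988, 0.0]
contact_force: [-0.1, 0.5, 1.3]
width: 0.0429
grip_force: 0.0
```

Request:
move_arm(
  increments=[
    [[0,0,0],[0,0,0],0.5],
    [[0,0,0],[0,0,0],0.5],
    [[0,0,0],[0,0,0],0.5],
    [[0,0,0],[0,0,0],0.5],
    [[0,0,0],[0,0,0],0.5],
    [[0,0,0],[0,0,0],0.5],
    [[0,0,0],[0,0,0],0.5],
    [[0,0,0],[0,0,0],0.5],
  ],
)

```text
time_s: 12.0
eef_pos: [0.5114, -0.0025, 0.125]
tool_rot: [0.0, -0.15, 0.989, -0.0]
contact_force: [0.3, -0.0, 0.9]
width: 0.0429
grip_force: 0.0
```

```bash
python3 - <<'E'
from h import *
s=arm.sense(); st(); np.save('s5.npy',np.r_[s['eef_pos'],s['tool_rot']])
fs=[arm.grab_frame('wrist') for _ in range(3)]
q=np.mean([f[0] for f in fs],0).astype(np.uint8); np.savez('wrist5.npz',p=q,d=fs[0][1])
c=q[150:250,200:300]; cv2.imwrite('pics/e.png',np.hstack([cv2.resize(c[...,::-1],(560,560),interpolation=cv2.INTER_CUBIC)]))
E
```

```text
t12.00 pos [511.4  -2.5 125. ] yaw -162.79 z [ 0. -0. -1.] F [ 0.3 -0.   0.9] M [0.039 0.05  0.001] w0.0429 g0 q [ 0.56  0.3  -0.75  1.94  0.25  0.99  1.57]
```

View pics/e.png

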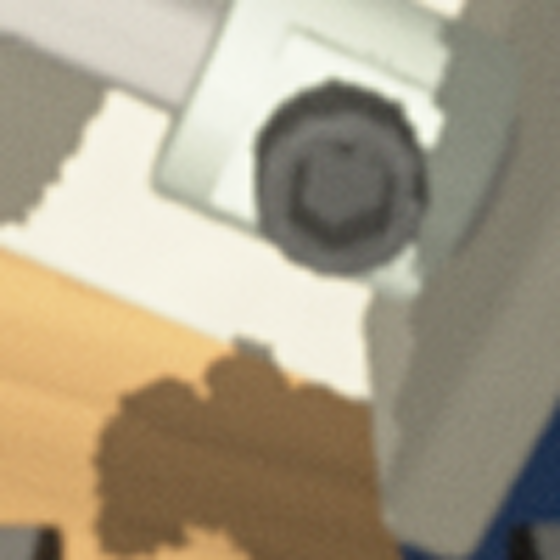

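The socket's hexagon is visible inside the screw head (centre near crop 342,190), with one corner pointing image-down at about (342,243). I am measuring its centre and yaw from the contour on the plane of the head's top.

```bash
cat > sock.py <<'E'
from h import *
a=np.load('s5.npy'); s={'eef_pos':a[:3],'tool_rot':a[3:]}
f=np.load('wrist5.npz');q,d=f['p'],f['d']; P,W=wcloud(s,d)
g=cv2.cvtColor(q,cv2.COLOR_RGB2GRAY)
c0=(261,184); ring=[(c0[0]+12*np.cos(t),c0[1]+12*np.sin(t)) for t in np.linspace(0,6.28,24)]
zt=np.median([W[int(round(v)),int(round(u)),2] for u,v in ring]); print('top z',zt,'floor z',W[184,260,2])
ci=arm.camera_info('wrist');T=ci['tool_from_camera']
def plane(u,v,z):
    x=np.array([u-ci['cx'],v-ci['cy']]); r=np.hypot(*x); ray=np.r_[x/r*np.sin(r/ci['fx']),np.cos(r/ci['fx'])]
    o=rot(s).apply(T[:3,3])+s['eef_pos']; w=rot(s).apply(T[:3,:3]@ray); return o+w*(z-o[2])/w[2]
# head outline
S=8; up=cv2.resize(g[160:210,236:286],None,fx=S,fy=S,interpolation=cv2.INTER_CUBIC)
toplane=lambda pts,z: np.array([plane(236+(x+.5)/S-.5,160+(y+.5)/S-.5,z)[:2] for x,y in pts])
dark=(up<125).astype(np.uint8)
n,L,stt,_=cv2.connectedComponentsWithStats(dark); i=L[200,200] or 1+np.argmax(stt[1:,4])
cs,_=cv2.findContours((L==i).astype(np.uint8),0,1); h=max(cs,key=cv2.contourArea)[:,0]; 
hp=toplane(h,zt); (cx,cy),r=cv2.minEnclosingCircle((hp*1000).astype(np.float32)); print('head circle',cx,cy,r,'mean',hp.mean(0)*1000)
for y in range(60,330,12): print(' '.join('%3d'%up[y,x] for x in range(100,320,10)))
E
python3 sock.py
```

```text
top z 0.12428084592434585 floor z 0.11411880864343217
head circle 475.33807373046875 -7.358575344085693 10.476568222045898 mean [475.62821493  -7.49592384]
243 232 195 149  99  81  81  77  80  76  74  70  74  74  78  91 139 186 205 231 242 241
225 162 108  87  76  71  75  77  74  77  80  78  73  75  72  69  75  85 116 192 243 245
158  88  77  73  81  87  89  91  91  97 103 105 101  92  80  74  68  68  77 151 239 247
 94  70  74  82  97 111 116 119 118 118 120 119 115 111 103  92  82  77  68  97 179 238
 71  78  85  98 114 120 122 115 117 117 116 115 114 110 111 108 106  98  83  65 109 209
 80  96 108 119 119 116 108 107 104 101 100 105 101 104 106 109 112 111  98  77  91 177
 96 110 112 115 109 106 106 105 102  92  79  77  94 103 104 101 107 113 112  98  86 111
109 115 114 106  98  96 101 104 104  99  93  92  98 102  97  96 100 107 112 110  99  93
119 115 109  95  79  86 102 102 104 103 104 103 105 102  97  95  92  99 112 112 103  91
113 113 104  89  70  87 103 100 104 102 101 102 104 103 102 103  89  88 101 108  96  81
111 106 101  84  75  87 103 104 101 102 103 101 102 104 102  97 
[... 379 characters left out ...]
 110 106  88  74  66  67  72  79  86  79  73  70  67  69  64  70  90 102 105 103 109
109 113 113 100  93  80  72  67  67  73  68  71  67  71  72  78  83 105 105 102  98 115
140 115 109 110 103  96  90  79  69  68  68  70  79  85  91  94 101 109 104 112 123 125
227 176 123 111 108 104 105  95  90  85  87  90  92  98  99 102 106 101 112 155 181 144
242 231 177 127 109 108 110 113 109 107 105 104 100 102 102 102 103 125 166 196 189 146
240 240 237 216 180 152 127 116 115 110 109 103 104 106 115 135 155 182 211 211 178 150
239 240 240 242 242 233 201 171 157 152 137 132 135 143 157 185 199 204 213 209 189 161
240 239 240 240 241 240 240 235 236 233 229 220 207 193 187 182 188 195 201 206 203 175
```

```bash
cat >> sock.py <<'E'
print('----')
from scipy.optimize import least_squares
from scipy.ndimage import map_coordinates
pts=[]
c=np.array([200.,196.])
for t in np.radians(np.arange(-10,191,4)):
    rr=np.arange(20,80,.5); pr=map_coordinates(up.astype(float),[c[1]+rr*np.sin(t),c[0]+rr*np.cos(t)],order=1)
    i=np.argmin(pr[:90]); 
    if pr[i]>85: continue
    o=np.where(pr[i:]>(pr[i]+105)/2)[0]
    if len(o): pts.append(c+rr[i+o[0]]*np.array([np.cos(t),np.sin(t)]))
X=toplane(pts,zt)*1000
def res(p,a=5.35):
    v=X-p[:2]; ph=np.arctan2(v[:,1],v[:,0])-p[2]; ph=(ph+np.pi/6)%(np.pi/3)-np.pi/6
    return np.hypot(*v.T)*np.cos(ph)-(p[3] if len(p)>3 else a)
best=min((least_squares(res,[*X.mean(0),w,5.35],loss='soft_l1',f_scale=.2) for w in np.radians([0,20,40])),key=lambda r:r.cost)
b2=least_squares(res,best.x[:3],loss='soft_l1',f_scale=.2)
for b in(best,b2): print('socket',np.round(b.x[:2],2),'yaw mod60',np.degrees(b.x[2])%60,b.x[3:],'rms',np.sqrt(np.mean(b.fun**2)),len(X))
E
python3 sock.py | sed '1,/----/d'
```

```text
socket [477.16  -7.05] yaw mod60 40.20790165357836 [5.57653027] rms 0.06305660186417818 33
socket [477.42  -7.  ] yaw mod60 36.371932562774326 [] rms 0.1552578622787973 33
```

Request:
move_arm(
  increments=[
    [[0,0,-0.03],[0,0,0],0.5],
    [[-0.014,0.045,-0.045],[0,0,0],0.5],
    [[-0.028,0.092,-0.045],[0,0,-0.001],0.5],
    [[-0.042,0.139,-0.045],[0,0,-0.002],0.5],
    [[-0.056,0.186,-0.045],[0,0,-0.003],0.5],
    [[-0.07,0.233,-0.045],[0,0,-0.004],0.5],
    [[-0.084,0.28,-0.045],[0,0,-0.005],0.5],
    [[-0.098,0.325,-0.045],[0,0,-0.005],0.5],
  ],
)

```text
time_s: 12.95
eef_pos: [0.5086, 0.3389, 0.1699]
tool_rot: [0.0, -0.165, 0.986, -0.0]
contact_force: [0.8, -0.6, -0.3]
width: 0.0426
grip_force: 0.0
```

Request:
move_arm(
  increments=[
    [[-0.006,0.02,0],[0,0,0],0.5],
    [[-0.006,0.02,0],[0,0,0],0.5],
    [[-0.006,0.02,0],[0,0,0],0.5],
    [[-0.006,0.02,0],[0,0,0],0.5],
    [[-0.006,0.02,0],[0,0,0],0.5],
    [[-0.006,0.02,0],[0,0,0],0.5],
    [[-0.006,0.02,0],[0,0,0],0.5],
    [[-0.006,0.02,0],[0,0,0],0.5],
  ],
)

```text
time_s: 13.75
eef_pos: [0.5082, 0.3574, 0.1701]
tool_rot: [0.0, -0.165, 0.986, -0.0]
contact_force: [-0.7, -0.7, -0.2]
width: 0.0427
grip_force: 0.0
```

```bash
python3 - <<'E'
from h import *
s=arm.sense(); st(); q,d=arm.grab_frame('wrist'); P,W=wcloud(s,d); np.savez('wrist6.npz',p=q,d=d)
cv2.imwrite('pics/f.png',q[...,::-1])
m=((W[...,2]>.09)&(W[...,2]<.112)&(d>0)&(q.max(-1)<130)).astype(np.uint8)
n,L,stt,c=cv2.connectedComponentsWithStats(m)
for i in range(1,n):
    if stt[i,4]>150:
        Q=W[L==i]; print(stt[i],'z',np.median(Q[:,2]),cv2.minAreaRect((Q[:,:2]*1000).astype(np.float32)), 'tool', np.round(P[L==i].mean(0)*1000,1))
E
```

```text
t13.75 pos [508.2 357.4 170.1] yaw -161.02 z [ 0. -0. -1.] F [-0.7 -0.7 -0.2] M [-0.02  -0.041 -0.004] w0.0427 g0 q [-0.07  0.49 -0.84  1.63  0.38  1.19  0.91]
[   0   49   59  117 1389] z 0.10173890255938682 ((475.9064025878906, 129.33978271484375), (122.91926574707031, 59.32762145996094), 30.39619255065918) tool [  89.9 -198.3   68.6]
[ 245  132   20  122 2232] z 0.10111733849319225 ((505.3109436035156, 359.6513977050781), (108.13607025146484, 15.952962875366211), 18.537979125976562) tool [ 5.4  2.9 69.2]
[ 166  145   34   88 1621] z 0.10105317636036575 ((520.6165161132812, 297.9019470214844), (78.11808776855469, 16.336894989013672), 3.058789014816284) tool [ 10.6 -58.5  69.7]
[105 155  21  59 983] z 0.10081004383963399 ((535.818603515625, 236.78677368164062), (53.009071350097656, 14.570213317871094), 14.296135902404785) tool [  14.4 -121.1   70.6]
```

View pics/f.png

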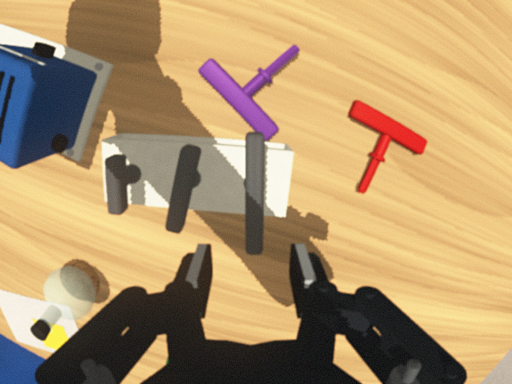

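The 10 mm key's bar lies at pixel (255,192), between the open fingers; the mid key at (183,188) clears them. I am shifting, descending and gripping.

Request:
move_arm(
  increments=[
    [[0.002,0.003,0],[0,0,0.0012],0.6],
    [[0.002,0.003,0.02],[0,0,0.0012],0.6],
    [[0.002,0.003,0.05],[0,0,0.0012],0.6],
    [[0.002,0.003,0.075],[0,0,0.0012],0.6],
    [[0.002,0.003,0.1],[0,0,0.0012],0.6],
    [[0.002,0.003,0.115],[0,0,0.0012],0.6],
    [[0.002,0.003,0.123],[0,0,0.0012],0.6],
    [[0.002,0.003,0.125],[0,0,0.0012],0.6],
  ],
)

```text
time_s: 14.6
eef_pos: [0.5049, 0.36, 0.0445]
tool_rot: [-0.0, -0.162, 0.987, -0.0]
contact_force: [-0.3, 0.4, 0.3]
width: 0.034
grip_force: 0.0
```

Request:
move_arm(
  increments=[
    [[0,0,0],[0,0,0],0.6],
    [[0,0,0],[0,0,0],0.7],
    [[0,0,0],[0,0,0],0.85],
    [[0,0,0],[0,0,0],1],
    [[0,0,0],[0,0,0],1],
    [[0,0,0],[0,0,0],1],
    [[0,0,0],[0,0,0],1],
    [[0,0,0],[0,0,0],1],
  ],
  newtons=80,
)

```text
time_s: 15.4
eef_pos: [0.5058, 0.3603, 0.0462]
tool_rot: [0.001, -0.161, 0.987, 0.0]
contact_force: [-1.1, -1.9, 6.0]
width: 0.0148
grip_force: 78.4
```

```bash
python3 - <<'E'
from h import *
s=arm.sense(); st(); q,d=arm.grab_frame('wrist'); P,W=wcloud(s,d)
m=((W[...,2]>.085)&(W[...,2]<.115)&(d>0)&(q.max(-1)<130)&(abs(P[...,1])<.012)&(P[...,0]>.02)&(P[...,0]<.08)); Q=P[m]
print(m.sum(),np.round(np.percentile(Q,[1,50,99],axis=0)*1000,1))
E
```

```text
t15.40 pos [505.8 360.3  46.2] yaw -161.43 z [ 0.002  0.    -1.   ] F [-1.1 -1.9  6. ] M [-0.228  0.105  0.034] w0.0148 g78 q [-0.13  0.61 -0.76  1.75  0.5   0.99  0.81]
3141 [[ 20.6  -7.6 -56.4]
 [ 40.    0.1 -54.8]
 [ 54.8   7.5 -42. ]]
```

Request:
move_arm(
  increments=[
    [[0,0,-0.015],[0,0,0],1],
    [[0,0,-0.04],[0,0,0],1],
    [[0,0,-0.075],[0,0,0],1],
    [[0,0,-0.11],[0,0,0],1],
    [[0,0,-0.145],[0,0,0],1],
    [[0,0,-0.17],[0,0,0],1],
    [[0,0,-0.17],[0,0,0],1],
    [[0,0,-0.17],[0,0,0],1],
  ],
)

```text
time_s: 16.25
eef_pos: [0.5045, 0.3593, 0.2142]
tool_rot: [-0.001, -0.162, 0.987, -0.001]
contact_force: [-0.6, 0.0, -4.5]
width: 0.0149
grip_force: 79.1
```

Request:
move_arm(
  increments=[
    [[0.015,-0.035,0],[0,0,-0.007],1],
    [[0.033,-0.077,0],[0,0,-0.014],1],
    [[0.051,-0.12,0],[0,0,-0.021],1],
    [[0.069,-0.163,0],[0,0,-0.028],1],
    [[0.087,-0.206,0],[0,0,-0.035],1],
    [[0.105,-0.249,0],[0,0,-0.042],1],
    [[0.123,-0.29,0],[0,0,-0.05],1],
    [[0.135,-0.318,0],[0,0,-0.0595],1],
  ],
)

```text
time_s: 17.05
eef_pos: [0.4757, 0.011, 0.2124]
tool_rot: [-0.003, -0.341, 0.94, 0.0]
contact_force: [0.4, 0.2, -3.6]
width: 0.0149
grip_force: 79.3
```

```bash
python3 -c "
from h import *
st();plan([.4777,-.0066,.19],220)"
```

```text
t17.05 pos [475.7  11.  212.4] yaw -140.10 z [-0.005 -0.002 -1.   ] F [ 0.4  0.2 -3.6] M [-0.032 -0.041  0.054] w0.0149 g79 q [ 0.68  0.14 -0.86  1.91  0.11  1.15  2.04]
shift [ 0.0096 -0.0148  0.0224] turn/360 [ 0.0003 -0.0008 -0.0003] deg [ 0.1 -0.3 -0.1]
```

Request:
move_arm(
  increments=[
    [[0.0096,-0.0148,0.005],[0,0,0],1],
    [[0.0096,-0.0148,0.015],[0,0,0],1],
    [[0.0096,-0.0148,0.022],[0,0,0],1],
    [[0.0096,-0.0148,0.022],[0,0,0],1],
    [[0.0096,-0.0148,0.022],[0,0,0],1],
    [[0.0096,-0.0148,0.022],[0,0,0],1],
    [[0.0096,-0.0148,0.022],[0,0,0],1],
    [[0.0096,-0.0148,0.022],[0,0,0],1],
  ],
)

```text
time_s: 17.85
eef_pos: [0.4809, -0.0016, 0.1933]
tool_rot: [0.0, -0.342, 0.94, -0.0]
contact_force: [-0.0, -0.4, -3.2]
width: 0.0146
grip_force: 79.3
```

```bash
python3 - <<'E'
from h import *
st();plan([.4777,-.0066,.19],220)
for n in('scene','top'):
    p,d=arm.grab_frame(n); np.savez(f'{n}7.npz',p=p,d=d)
p=np.load('scene7.npz')['p']
ci=arm.camera_info('scene'); pr=lambda w:(lambda c:(c[:2]/c[2]*ci['fx']+[ci['cx'],ci['cy']]).round(1))((ci['view']@np.r_[w,1])[:3])
print(pr([.4777,-.0066,.1243]),pr([.4777,-.0066,.15]))
c=p[120:200,150:230]; cv2.imwrite('pics/g.png',cv2.resize(c[...,::-1],(600,600),interpolation=cv2.INTER_CUBIC))
E
```

```text
t17.85 pos [480.9  -1.6 193.3] yaw -139.96 z [ 0.001 -0.    -1.   ] F [-0.  -0.4 -3.2] M [-0.026  0.    -0.007] w0.0146 g79 q [ 0.68  0.16 -0.85  1.93  0.14  1.11  2.05]
shift [ 0.0056 -0.0017  0.0033] turn/360 [-0.0001  0.0001  0.0001] deg [-0.  0.  0.]
[181.4 170.2] [180.  160.7]
```

View pics/g.png

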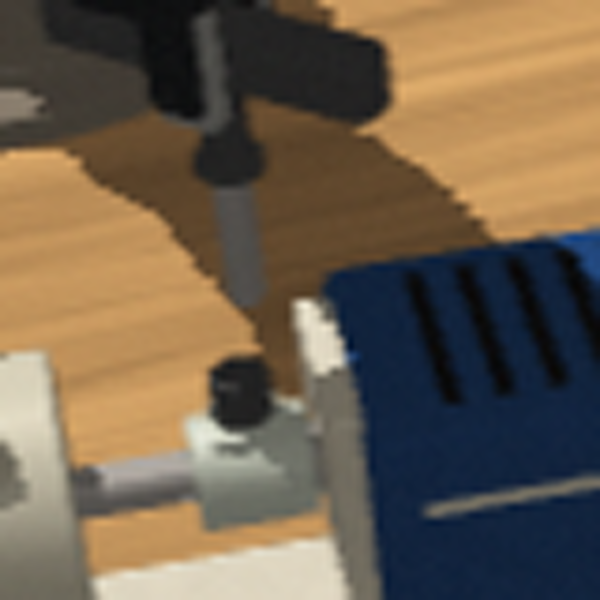

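The blade hangs upright with its tip at (252,303). The screw head top is at (242,368), and both are offset from their predicted pixels by the same +0.9 px, so the planned xy is consistent. I am shifting and lowering.

Request:
move_arm(
  increments=[
    [[0.0056,-0.0017,0],[0,0,0],1],
    [[0.0056,-0.0017,0],[0,0,0],1],
    [[0.0056,-0.0017,0],[0,0,0],1],
    [[0.0056,-0.0017,0.01],[0,0,0],1],
    [[0.0056,-0.0017,0.02],[0,0,0],1],
    [[0.0056,-0.0017,0.024],[0,0,0],1],
    [[0.0056,-0.0017,0.024],[0,0,0],1],
    [[0.0056,-0.0017,0.024],[0,0,0],1],
  ],
)

```text
time_s: 18.75
eef_pos: [0.4775, -0.0067, 0.1688]
tool_rot: [-0.0, -0.342, 0.94, 0.0]
contact_force: [-0.2, 0.0, -5.2]
width: 0.0148
grip_force: 79.3
```

```bash
python3 -c "
from h import *
st();plan([.4777,-.0066,.16],220)"
```

```text
t18.75 pos [477.5  -6.7 168.8] yaw -139.98 z [-0.  0. -1.] F [-0.2  0.  -5.2] M [-0.011 -0.033  0.007] w0.0148 g79 q [ 0.68  0.19 -0.84  1.96  0.16  1.06  2.04]
shift [-0.0002 -0.      0.0088] turn/360 [ 0.     -0.      0.0001] deg [ 0. -0.  0.]
```

Request:
move_arm(
  increments=[
    [[0,0,0.003],[0,0,0],1],
    [[0,0,0.005],[0,0,0],1],
    [[0,0,0.007],[0,0,0],1],
    [[0,0,0.009],[0,0,0],1],
    [[0,0,0.011],[0,0,0],1],
    [[0,0,0.011],[0,0,0],1],
    [[0,0,0.011],[0,0,0],1],
    [[0,0,0.011],[0,0,0],1],
  ],
)

```text
time_s: 19.55
eef_pos: [0.4773, -0.0069, 0.158]
tool_rot: [-0.0, -0.342, 0.94, -0.0]
contact_force: [-0.2, -0.1, -3.7]
width: 0.0146
grip_force: 79.4
```

```bash
python3 -c "
from h import *
st()"
```

```text
t19.55 pos [477.3  -6.9 158. ] yaw -139.99 z [-0. -0. -1.] F [-0.2 -0.1 -3.7] M [0.008 0.132 0.017] w0.0146 g79 q [ 0.67  0.2  -0.84  1.98  0.17  1.04  2.03]
```

The blade is about 7 mm into the socket with no contact force. I am starting to tighten clockwise, following the screw down.

Request:
move_arm(
  increments=[
    [[0,0,0.0005],[0,0,0.02],1],
    [[0,0,0.001],[0,0,0.04],1],
    [[0,0,0.0012],[0,0,0.06],1],
    [[0,0,0.0015],[0,0,0.08],1],
    [[0,0,0.0018],[0,0,0.1],1],
    [[0,0,0.002],[0,0,0.12],1],
    [[0,0,0.0022],[0,0,0.14],1],
    [[0,0,0.0025],[0,0,0.16],1],
  ],
)

```text
time_s: 20.35
eef_pos: [0.4776, -0.0063, 0.1565]
tool_rot: [0.0, 0.155, 0.988, -0.0]
contact_force: [-1.5, -0.2, 2.4]
width: 0.015
grip_force: 80.3
```

```bash
python3 -c "
from h import *
st()"
```

```text
t20.35 pos [477.6  -6.3 156.5] yaw 162.16 z [ 0. -0. -1.] F [-1.5 -0.2  2.4] M [0.23  1.038 0.194] w0.0150 g80 q [ 0.55  0.18 -0.69  1.98  0.14  1.02  1.05]
```

Request:
move_arm(
  increments=[
    [[0,0,0.0001],[0,0,0.01],1],
    [[0,0,0.0002],[0,0,0.02],1],
    [[0,0,0.0003],[0,0,0.03],1],
    [[0,0,0.0004],[0,0,0.04],1],
    [[0,0,0.0005],[0,0,0.05],1],
    [[0,0,0.0006],[0,0,0.06],1],
    [[0,0,0.0006],[0,0,0.06],1],
    [[0,0,0.0006],[0,0,0.06],1],
  ],
)

```text
time_s: 21.15
eef_pos: [0.4778, -0.0063, 0.1559]
tool_rot: [0.0, 0.334, 0.942, 0.0]
contact_force: [-3.1, 2.0, 6.2]
width: 0.0148
grip_force: 80.9
```

```bash
python3 -c "
from h import *
st()"
```

```text
t21.15 pos [477.8  -6.3 155.9] yaw 140.92 z [ 0.001 -0.    -1.   ] F [-3.1  2.   6.2] M [0.345 0.87  0.126] w0.0148 g81 q [ 0.51  0.18 -0.65  1.98  0.13  1.02  0.69]
```

Request:
move_arm(
  increments=[
    [[0,0,0.0001],[0,0,0.01],1],
    [[0,0,0.0002],[0,0,0.02],1],
    [[0,0,0.0003],[0,0,0.03],1],
    [[0,0,0.0004],[0,0,0.04],1],
    [[0,0,0.0005],[0,0,0.05],1],
    [[0,0,0.0005],[0,0,0.05],1],
    [[0,0,0.0005],[0,0,0.05],1],
    [[0,0,0.0005],[0,0,0.05],1],
  ],
)

```text
time_s: 21.95
eef_pos: [0.478, -0.0063, 0.1555]
tool_rot: [0.0, 0.478, 0.878, 0.0]
contact_force: [-2.6, 1.6, 5.9]
width: 0.0148
grip_force: 80.9
```

```bash
python3 -c "
from h import *
st()"
```

```text
t21.95 pos [478.   -6.3 155.5] yaw 122.91 z [ 0.001  0.    -1.   ] F [-2.6  1.6  5.9] M [0.3   0.914 0.138] w0.0148 g81 q [ 0.48  0.17 -0.61  1.98  0.12  1.02  0.39]
```

Request:
move_arm(
  increments=[
    [[0,0,0.0001],[0,0,0.01],1],
    [[0,0,0.0002],[0,0,0.02],1],
    [[0,0,0.0003],[0,0,0.03],1],
    [[0,0,0.0003],[0,0,0.03],1],
    [[0,0,0.0003],[0,0,0.03],1],
    [[0,0,0.0003],[0,0,0.03],1],
    [[0,0,0.0003],[0,0,0.03],1],
    [[0,0,0.0003],[0,0,0.03],1],
  ],
)

```text
time_s: 22.75
eef_pos: [0.4781, -0.0063, 0.1553]
tool_rot: [0.001, 0.558, 0.83, 0.0]
contact_force: [-2.2, 1.2, 7.7]
width: 0.0148
grip_force: 81.0
```

```bash
python3 -c "
from h import *
st()"
```

```text
t22.75 pos [478.1  -6.3 155.3] yaw 112.12 z [ 0.001  0.    -1.   ] F [-2.2  1.2  7.7] M [0.295 0.906 0.141] w0.0148 g81 q [ 0.46  0.17 -0.59  1.98  0.11  1.02  0.2 ]
```

Request:
move_arm(
  increments=[
    [[0,0,0.0001],[0,0,0.01],1],
    [[0,0,0.0002],[0,0,0.02],1],
    [[0,0,0.0003],[0,0,0.03],1],
    [[0,0,0.0004],[0,0,0.04],1],
    [[0,0,0.0004],[0,0,0.04],1],
    [[0,0,0.0004],[0,0,0.04],1],
    [[0,0,0.0004],[0,0,0.04],1],
    [[0,0,0.0004],[0,0,0.04],1],
  ],
)

```text
time_s: 23.55
eef_pos: [0.4783, -0.0064, 0.1551]
tool_rot: [0.001, 0.658, 0.753, 0.001]
contact_force: [-3.4, 0.4, 6.9]
width: 0.0148
grip_force: 81.1
```

```bash
python3 -c "
from h import *
st()"
```

```text
t23.55 pos [478.3  -6.4 155.1] yaw 97.73 z [ 0.002 -0.    -1.   ] F [-3.4  0.4  6.9] M [0.307 0.852 0.256] w0.0148 g81 q [ 0.43  0.17 -0.56  1.98  0.11  1.01 -0.04]
```

Request:
move_arm(
  increments=[
    [[0,0,0.0001],[0,0,0.01],1],
    [[0,0,0.0002],[0,0,0.02],1],
    [[0,0,0.0003],[0,0,0.03],1],
    [[0,0,0.0003],[0,0,0.03],1],
    [[0,0,0.0003],[0,0,0.03],1],
    [[0,0,0.0003],[0,0,0.03],1],
    [[0,0,0.0003],[0,0,0.03],1],
    [[0,0,0.0003],[0,0,0.03],1],
  ],
)

```text
time_s: 24.35
eef_pos: [0.4784, -0.0064, 0.1548]
tool_rot: [0.001, 0.726, 0.688, 0.001]
contact_force: [-3.4, 0.8, 7.3]
width: 0.0149
grip_force: 81.2
```

```bash
python3 -c "
from h import *
st()"
```

```text
t24.35 pos [478.4  -6.4 154.8] yaw 86.95 z [ 0.002 -0.    -1.   ] F [-3.4  0.8  7.3] M [0.293 0.837 0.323] w0.0149 g81 q [ 0.41  0.17 -0.54  1.99  0.1   1.01 -0.23]
```

The torque reads 0.32 N m, which is firmly tight. I am easing the key back within its play and withdrawing it.

Request:
move_arm(
  increments=[
    [[0,0,0],[0,0,-0.006],1],
    [[0,0,0],[0,0,-0.013],1],
    [[0,0,-0.003],[0,0,-0.013],1],
    [[0,0,-0.008],[0,0,-0.013],1],
    [[0,0,-0.015],[0,0,-0.013],1],
    [[0,0,-0.03],[0,0,-0.013],1],
    [[0,0,-0.05],[0,0,-0.013],1],
    [[0,0,-0.06],[0,0,-0.013],1],
  ],
)

```text
time_s: 25.15
eef_pos: [0.4785, -0.0072, 0.2154]
tool_rot: [0.001, 0.698, 0.716, 0.001]
contact_force: [0.8, -0.2, -4.2]
width: 0.0145
grip_force: 81.4
```

```bash
python3 - <<'E'
from h import *
st();plan([.5058,.3603,.2148],198.6)
p,d=arm.grab_frame('scene'); c=p[110:200,130:230]; cv2.imwrite('pics/h.png',cv2.resize(c[...,::-1],(660,594),interpolation=cv2.INTER_CUBIC))
E
```

```text
t25.15 pos [478.5  -7.2 215.4] yaw 91.45 z [ 0.003 -0.001 -1.   ] F [ 0.8 -0.2 -4.2] M [0.048 0.003 0.001] w0.0145 g81 q [ 0.44  0.1  -0.55  1.91  0.06  1.14 -0.11]
shift [0.3667 0.0366 0.0005] turn/360 [ 2.000e-04  5.000e-04 -2.976e-01] deg [ 1.000e-01  2.000e-01 -1.072e+02]
```

View pics/h.png

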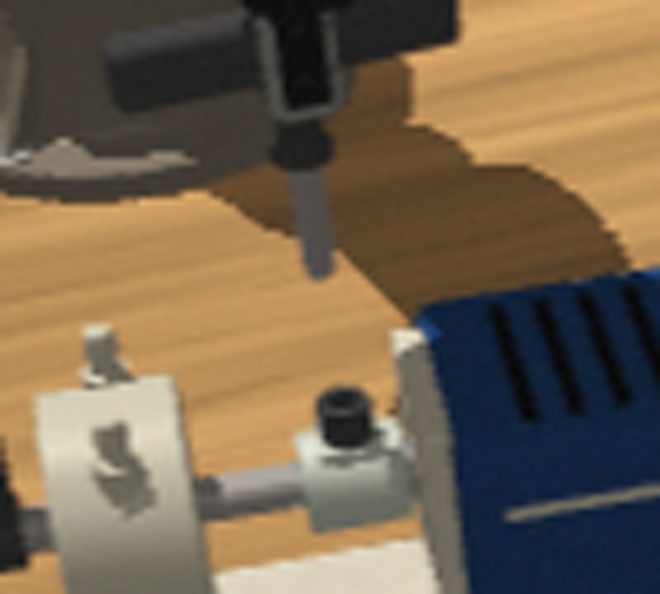

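The key is clear of the seated screw (tip at 318,270, screw head at 343,410). I am carrying it back over its hole.

Request:
move_arm(
  increments=[
    [[0.03,0.003,0],[0,0,-0.022],1],
    [[0.075,0.007,0],[0,0,-0.044],1],
    [[0.12,0.012,0],[0,0,-0.066],1],
    [[0.165,0.016,0],[0,0,-0.088],1],
    [[0.21,0.021,0],[0,0,-0.11],1],
    [[0.255,0.025,0],[0,0,-0.132],1],
    [[0.3,0.03,0],[0,0,-0.154],1],
    [[0.335,0.034,0],[0,0,-0.176],1],
  ],
)

```text
time_s: 26.0
eef_pos: [0.5022, 0.3315, 0.2129]
tool_rot: [-0.0, 0.214, 0.977, 0.0]
contact_force: [-0.6, 0.6, -4.3]
width: 0.0151
grip_force: 81.4
```

```bash
python3 -c "
from h import *
st();plan([.5058,.3603,.2],198.6)"
```

```text
t26.00 pos [502.2 331.5 212.9] yaw 155.24 z [-0.001  0.001 -1.   ] F [-0.6  0.6 -4.3] M [-0.014  0.032  0.005] w0.0151 g81 q [-0.01  0.41 -0.85  1.63  0.32  1.25  0.21]
shift [0.0088 0.0276 0.0129] turn/360 [ 1.000e-04 -1.000e-04 -1.204e-01] deg [  0.   -0.  -43.4]
```

Request:
move_arm(
  increments=[
    [[0.0088,0.0276,0],[0,0,-0.02],1],
    [[0.0088,0.0276,0],[0,0,-0.04],1],
    [[0.0088,0.0276,0],[0,0,-0.06],1],
    [[0.0088,0.0276,0],[0,0,-0.08],1],
    [[0.0088,0.0276,0],[0,0,-0.1],1],
    [[0.0088,0.0276,0.005],[0,0,-0.12],1],
    [[0.0088,0.0276,0.013],[0,0,-0.12],1],
    [[0.0088,0.0276,0.013],[0,0,-0.12],1],
  ],
)

```text
time_s: 26.8
eef_pos: [0.5061, 0.3561, 0.1983]
tool_rot: [-0.002, -0.155, 0.988, -0.001]
contact_force: [-0.6, -1.1, -3.7]
width: 0.015
grip_force: 81.3
```

```bash
python3 -c "
from h import *
st();plan([.5058,.3603,.102],198.6)"
```

```text
t26.80 pos [506.1 356.1 198.3] yaw -162.15 z [-0.003 -0.003 -1.   ] F [-0.6 -1.1 -3.7] M [-0.033  0.009  0.037] w0.0150 g81 q [ 0.03  0.51 -1.    1.6   0.44  1.28  0.84]
shift [-0.0013  0.0042  0.0963] turn/360 [-0.0003 -0.0005 -0.0021] deg [-0.1 -0.2 -0.7]
```

Request:
move_arm(
  increments=[
    [[-0.001,0.003,0.01],[0,0,-0.001],1],
    [[-0.001,0.003,0.04],[0,0,-0.001],1],
    [[-0.001,0.003,0.07],[0,0,-0.001],1],
    [[-0.001,0.003,0.09],[0,0,-0.001],1],
    [[-0.001,0.003,0.092],[0,0,-0.001],1],
    [[-0.001,0.003,0.092],[0,0,-0.001],1],
    [[-0.001,0.003,0.092],[0,0,-0.001],1],
    [[-0.001,0.003,0.092],[0,0,-0.001],1],
  ],
)

```text
time_s: 27.6
eef_pos: [0.5073, 0.3618, 0.11]
tool_rot: [0.001, -0.16, 0.987, 0.001]
contact_force: [-0.5, -0.1, -4.0]
width: 0.0149
grip_force: 81.2
```

```bash
python3 -c "
from h import *
st();plan([.5058,.3603,.0462],198.6)"
```

```text
t27.60 pos [507.3 361.8 110. ] yaw -161.61 z [ 0.002  0.002 -1.   ] F [-0.5 -0.1 -4. ] M [-0.013 -0.053 -0.008] w0.0149 g81 q [-0.01  0.6  -0.95  1.69  0.53  1.13  0.78]
shift [ 0.0021 -0.001   0.0638] turn/360 [ 0.0001  0.0004 -0.0006] deg [ 0.   0.2 -0.2]
```

Request:
move_arm(
  increments=[
    [[0.002,-0.001,0],[0,0,0],1],
    [[0.002,-0.001,0],[0,0,0],1],
    [[0.002,-0.001,0],[0,0,0],1],
    [[0.002,-0.001,0],[0,0,0],1],
    [[0.002,-0.001,0.004],[0,0,0],1],
    [[0.002,-0.001,0.008],[0,0,0],1],
    [[0.002,-0.001,0.01],[0,0,0],1],
    [[0.002,-0.001,0.01],[0,0,0],1],
  ],
)

```text
time_s: 28.4
eef_pos: [0.5047, 0.3588, 0.0977]
tool_rot: [-0.001, -0.16, 0.987, -0.0]
contact_force: [-0.5, 0.0, -4.2]
width: 0.0149
grip_force: 81.2
```

```bash
python3 -c "
from h import *
st();plan([.5058,.3603,.0462],198.6)"
```

```text
t28.40 pos [504.7 358.8  97.7] yaw -161.59 z [-0.001 -0.001 -1.   ] F [-0.5  0.  -4.2] M [-0.007 -0.019  0.007] w0.0149 g81 q [-0.02  0.61 -0.94  1.71  0.54  1.11  0.77]
shift [-0.0016  0.0011  0.0515] turn/360 [-0.0001 -0.0002 -0.0005] deg [-0.  -0.1 -0.2]
```

Request:
move_arm(
  increments=[
    [[-0.0008,0.0006,0],[0,0,0],1],
    [[-0.0008,0.0006,0],[0,0,0],1],
    [[-0.0008,0.0006,0],[0,0,0],1],
    [[-0.0008,0.0006,0.004],[0,0,0],1],
    [[-0.0008,0.0006,0.008],[0,0,0],1],
    [[-0.0008,0.0006,0.012],[0,0,0],1],
    [[-0.0008,0.0006,0.016],[0,0,0],1],
    [[-0.0008,0.0006,0.016],[0,0,0],1],
  ],
)

```text
time_s: 29.2
eef_pos: [0.5052, 0.3596, 0.0815]
tool_rot: [-0.001, -0.16, 0.987, -0.0]
contact_force: [0.1, 0.2, -3.9]
width: 0.0149
grip_force: 81.2
```

```bash
python3 -c "
from h import *
st();plan([.5058,.3603,.0462],198.6)"
```

```text
t29.20 pos [505.2 359.6  81.5] yaw -161.59 z [-0.001 -0.001 -1.   ] F [ 0.1  0.2 -3.9] M [-0.006 -0.03   0.011] w0.0149 g81 q [-0.03  0.62 -0.93  1.72  0.56  1.09  0.76]
shift [-0.0008  0.0005  0.0353] turn/360 [-0.0001 -0.0002 -0.0005] deg [-0.  -0.1 -0.2]
```

Tip is in the hole with no contact force. I am lowering until the flange nearly sits, then releasing.

Request:
move_arm(
  increments=[
    [[-0.0004,0.0003,0.006],[0,0,0],1],
    [[-0.0006,0.0004,0.012],[0,0,0],1],
    [[-0.0006,0.0004,0.018],[0,0,0],1],
    [[-0.0006,0.0004,0.024],[0,0,0],1],
    [[-0.0006,0.0004,0.03],[0,0,0],1],
    [[-0.0006,0.0004,0.034],[0,0,0],1],
    [[-0.0006,0.0004,0.034],[0,0,0],1],
    [[-0.0006,0.0004,0.034],[0,0,0],1],
  ],
)

```text
time_s: 30.0
eef_pos: [0.506, 0.3607, 0.0484]
tool_rot: [0.0, -0.16, 0.987, 0.0]
contact_force: [0.2, 0.3, -4.2]
width: 0.0151
grip_force: 81.2
```

```bash
python3 -c "
from h import *
st()"
```

```text
t30.00 pos [506.  360.7  48.4] yaw -161.59 z [ 0.  0. -1.] F [ 0.2  0.3 -4.2] M [ 0.028  0.025 -0.067] w0.0151 g81 q [-0.05  0.66 -0.9   1.74  0.59  1.04  0.73]
```

Request:
move_arm(
  increments=[
    [[0,0,0.001],[0,0,0],1],
    [[0,0,0.002],[0,0,0],1],
    [[0,0,0.0025],[0,0,0],1],
    [[0,0,0.0025],[0,0,0],1],
    [[0,0,0.0025],[0,0,0],0.8],
    [[0,0,0.0025],[0,0,0],0.65],
    [[0,0,0.0025],[0,0,0],0.6],
    [[0,0,0.0025],[0,0,0],0.6],
  ],
)

```text
time_s: 30.8
eef_pos: [0.5062, 0.3609, 0.0462]
tool_rot: [0.0, -0.16, 0.987, 0.0]
contact_force: [-0.4, 0.4, -0.4]
width: 0.0341
grip_force: 0.0
```

Request:
move_arm(
  increments=[
    [[0,0,0],[0,0,0],0.6],
    [[0,0,-0.01],[0,0,0],0.6],
    [[0,0,-0.03],[0,0,0],0.6],
    [[0,0,-0.06],[0,0,0],0.6],
    [[0,0,-0.1],[0,0,0],0.6],
    [[0,0,-0.14],[0,0,0],0.6],
    [[0,0,-0.16],[0,0,0],0.6],
    [[0,0,-0.16],[0,0,0],0.6],
  ],
)

```text
time_s: 31.6
eef_pos: [0.5073, 0.3628, 0.2104]
tool_rot: [0.003, -0.16, 0.987, 0.002]
contact_force: [0.1, -0.3, -0.5]
width: 0.0345
grip_force: 0.0
```

```bash
python3 - <<'E'
from h import *
s=arm.sense(); st(); q,d=arm.grab_frame('wrist'); P,W=wcloud(s,d)
m=((W[...,2]>.09)&(W[...,2]<.112)&(d>0)&(q.max(-1)<130)).astype(np.uint8)
n,L,stt,c=cv2.connectedComponentsWithStats(m)
for i in range(1,n):
    if stt[i,4]>150:
        Q=W[L==i]; print('z',np.median(Q[:,2]),cv2.minAreaRect((Q[:,:2]*1000).astype(np.float32)))
p,d,W=load('scene',0); p2,_=arm.grab_frame('scene')
# crank still up? compare
t,dt=arm.grab_frame('top'); Wt=cloud('top',dt); V=cv2.cvtColor(t,cv2.COLOR_RGB2HSV)[...,2]
m=(V<70)&(Wt[...,2]>.13)&(Wt[...,1]<-.15)&(Wt[...,1]>-.22)&(abs(Wt[...,0]-.455)<.06); print('crank',m.sum(),np.round(np.median(Wt[m],0),4))
E
```

```text
t31.60 pos [507.3 362.8 210.4] yaw -161.59 z [ 0.006  0.005 -1.   ] F [ 0.1 -0.3 -0.5] M [ 0.039 -0.    -0.053] w0.0345 g0 q [ 0.03  0.5  -1.01  1.59  0.44  1.29  0.85]
z 0.10183032289358611 ((464.77862548828125, 114.0785140991211), (146.9617919921875, 72.1583251953125), 41.144588470458984)
z 0.1010987117878606 ((506.0575866699219, 360.0042419433594), (108.64024353027344, 15.72359848022461), 18.658409118652344)
z 0.10100454993948035 ((520.79052734375, 298.00958251953125), (77.87522888183594, 16.136632919311523), 3.1680829524993896)
z 0.10077623411552876 ((535.8236694335938, 236.76622009277344), (52.563167572021484, 14.895122528076172), 14.101943969726562)
crank 101 [ 0.4547 -0.1711  0.1507]
```

```bash
python3 -c "
from rig import arm
print(arm.hand_in())"
```

```text
the job is handed in; nothing more can be done
None
```

Job handed in at about 32 s: crank turned upright so the flat faces the setscrew (within about 0.015 rad), setscrew tightened to about 0.32 N m as measured at the wrist, and the 10 mm key hung back in its own hole, with the other two keys where they were.

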